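Take the bench stack apart and put each thing on its place

TASK

A brass block, a spool and a roll of tape have been stacked in front of the grinder. Take the stack apart from the top down, one thing at a time: set the brass block flat on the middle of the note pad as its paperweight, squared up with the pad's edges, then the spool upright in the small blue dish, and then the tape roll flat in the larger green dish. Set them down, do not drop them, and leave the oil bottle, the padlock and the key tag where they are.

Things in the scene. Friction and masses are not known exactly. Their poses are not given: they have to be found in the camera images.
- brass_center (a point): Centre of the brass packing block, at the start on top of the stack: a plain brass-coloured block, 24 mm along its x, 32 mm along its y, 20 mm high (z up), 0.12 kg. The point is half-way up, 10 mm above its underside.
- spool_center (a point): Centre of the spool of orange cord with black end flanges, standing upright in the middle of the stack, under the brass block and on the tape roll: 48 mm across the flanges, 32 mm high, 0.05 kg. The point is on its axis, half-way up, 16 mm above its underside. Both flanges are 3 mm thick; it can be gripped across them at any yaw.
- tape_center (a point): Centre of the light brown roll of tape that lies flat on the bench at the bottom of the stack: 60 mm outer diameter, 36 mm hole, 18 mm high, 0.06 kg. The point is on its axis, half-way up, 9 mm above its underside. It can be gripped across the outside at any yaw.
- pad_top (a point): Middle of the top of the white note pad, the brass block's place: 68 x 68 mm, 14 mm thick, fixed to the bench. The point is 14 mm above the bench; its x and y axes run along the pad's edges.
- blue_dish_floor (a point): Middle of the inner floor of the small blue round dish, the spool's place: 68 mm outer and 60 mm inner diameter, floor 2 mm above the bench, rim 7 mm above the bench; fixed.
- green_dish_floor (a point): Middle of the inner floor of the larger green round dish, the tape roll's place: 86 mm outer and 78 mm inner diameter, floor 2 mm above the bench, rim 7 mm above the bench; fixed. Stack, pad and dishes exchange places among four spots about 0.12 m apart.
- shield_corner (a point): Near left corner of the bench grinder's raised clear eye shield at its right end, fixed, top 0.32 m above the bench. The shield and the metal tool rest under it (top at 0.124 m) reach towards the robot from x = 0.475, at y below 0.256; the like parts at the grinder's left end start at x = 0.54, at y above 0.43. Keep gripper and wrist clear of them, or carry things across above them.
- bottle_mid (a point): Middle (67 mm up) of the yellow oil bottle with a red nozzle, 42 mm diameter, 134 mm high, standing left of the work; leave it alone.
- padlock_mid (a point): Middle (33 mm up) of the brass padlock standing on the bench, 18 x 42 x 66 mm with its shackle up, behind the red machine, right of the grinder's front; leave it alone.
- tag_mid (a point): Middle of the orange key tag that lies flat on the left of the bench, 85 x 24 x 9 mm; leave it alone.
Things that resemble listed ones, but are neither listed nor needed, are in the scene too. Leave any orange look-alike of the part that bears brass_center alone.

How it is judged:
By the outcome, as a careful person would: the job done as asked, in the order asked, and still so for the second after the job is handed in, with the robot touching nothing.
It also fails if it takes over 104 s, if anything falls off the work surface, if the arm or the gripper's body presses on something with over 40 N, if the wrist force passes 120 N, or if a joint passes its speed limit or range.

ROBOT

A 7-joint arm with a two-finger parallel gripper is mounted at the origin on a cart in front of the work surface, level with it; the furniture and walls round the work are solid. World frame = base frame: x ahead of the robot, y to its left, z up, the work surface at z = 0. Lengths are in m, angles in rad, forces in N, time in s.
With the tool pointing down it reaches from about 0.425 to 0.8 m from the base axis. Payload 8.3 kg.
Tool frame: the origin (TCP) lies midway between the tips of the shut fingers; the grasp point (between the pads) lies manip.grip_point_offset behind it (manip.grip_point_offset is the distance from the TCP to the grasp point, in m); z points along the fingers, y is the direction in which the jaws open and shut (so a half turn about z gives the same grasp; the last joint's range is limited). The gripper opens to 85 mm and grips with 20 to 120 N. Pads are 22 mm wide; open, the fingers measure 114 mm over their backs; the gripper's body (76 mm by 85 mm) begins 54 mm behind the grasp point. The pads swing forward as they close: fully open they stand 13 mm farther back than shut.
Start: joints at [-1.184, 0.383, 0.016, 1.37, -0.006, 1.388, -0.046], TCP at [0.272, 0.563, 0.231] pointing down, gripper open.
Joint ranges: [-2.95, 2.95], [-0.25, 2.06], [-1.52, 1.56], [0.18, 2.33], [-1.44, 4.58], [0.02, 2.06], [-3.01, 3.01]. Speed limits (rad/s): [2.39, 2.39, 3.01, 3.01, 3.14, 3.14, 3.14].

INTERFACE

Orientations are given as a unit quaternion [x, y, z, w].
In Python, from plant import observe, eyes, manip gives the robot as it stands. The module is installed in compiled form; this text tells all that it offers.
- The arm moves only by the shell command python3 -m handwheel 'ROWS'. ROWS is JSON, a list of rows, each an object with "claw": the finger opening in mm, from 0 to 85.4; "xyz": the shift along the tool's x, y, z in mm, a list of three; "rotation": the turn, a rotation vector about the tool's x, y, z in rad, a list of three. In form: [{"claw": claw, "xyz": [dx, dy, dz], "rotation": [wx, wy, wz]}, ...]. A call has 1 to 12 rows; each row is the pose to reach, as a shift and turn from the pose commanded when the call began, along the tool's axes at that moment; what a row does not reach only later rows make up. A row lasts 1/8 s, in which the tool goes at most 62.5 mm and 10.7 degrees, less where a joint would pass 70% of its speed; a pose out of reach is approached as far as the arm can. A call with a gripper value outside its range is refused whole. The fingers move at their own pace and stop on an object; the grip force is fixed at half the most. Time passes only in rows, so rows that repeat a pose let the fingers close. It gives the time, the measured TCP pose, the force and the opening at its end, in the units of the state.
- observe(): the state, without advancing time (a new reading comes with each control period).
- eyes.read_camera(name): name is "scene" or "side" or "wrist"; returns a dict with "pixels" (400x640x3 uint8, blue, green, red), "camera_matrix" (3x3 intrinsics, pixels), "cam_to_world" (4x4, takes a point from camera to world coordinates). Camera axes: x right, y down, z forward; pixel columns grow to the right and rows downward; lengths in m; the calibration is good to about 2 mm. A picture is of the moment at which its call begins. There is no depth.
- manip.sign_off(): hands the job in, once; it reports no verdict.
Trained networks look in a picture, given as the dict that the camera call returned (one of the last four; its "shot" number tells which), for a name from the list of things; names that differ only in an ending like _2 or _b are one class to them, and where a whole thing is asked for, a point or a joint stands for the part that bears it (a point fixed in the world has none). Each returns a list of dicts, best first, with "score" (0 to 1); they miss things now and then, are a little off and sometimes report something else, mostly with a low value. They report only what shows in the picture. A call takes as long as a camera call. They do not tell look-alikes from the thing itself.
- eyes.silhouettes(picture, query): "region" (400x640 bool, what is visible of it) and "extent" ([centre column, centre row, width, height] in pixels, round what is visible of it).
The state is a dict: "clock": time; "q": joint angles; "qd": joint speeds; "joint_torque": joint torques, N m; "ee_pos": TCP position; "tcp_rot": TCP orientation; "ft_force": force on the tool from outside, world axes, zero at the start; "wrist_torque": the same for the moment, N m; "width": finger opening in m.
Only numpy, scipy, OpenCV 4.12 (cv2) and the standard library are available. Lean on these libraries where they do the work, as an engineer would, in place of code of your own. Each camera call takes 0.05 s, during which the arm holds its last target.

## Working session

There is one attempt and no reset: what is moved stays moved. The work goes in short steps, Python scripts to look and compute and a shell command to move; the robot and the scene stay as the last step left them, time stands still between calls to the robot, and variables do not carry over. Pictures are saved under pics/ and viewed, and the job is handed in when it is done.

```bash
ls; mkdir -p pics
cat > h.py <<'E'
import numpy as np, cv2
from plant import observe, eyes, manip
def shot(name,fn):
    p=eyes.read_camera(name); cv2.imwrite('pics/'+fn,p['pixels']); return p
def ray(p,u,v):
    K=p['camera_matrix'];T=p['cam_to_world']
    d=T[:3,:3]@np.linalg.solve(K,[u,v,1.]);return T[:3,3],d
def onz(p,u,v,z):
    o,d=ray(p,u,v);return o+d*(z-o[2])/d[2]
def proj(p,X):
    T=np.linalg.inv(p['cam_to_world']);c=T[:3,:3]@np.asarray(X)+T[:3,3];c=p['camera_matrix']@c;return c[:2]/c[2]
E
python3 - <<'E'
from h import *
np.set_printoptions(precision=4,suppress=True)
s=observe();print(s,manip.grip_point_offset)
for n in ['scene','side','wrist']:
    p=shot(n,f'a_{n}.png');print(n,p['cam_to_world'],p['camera_matrix'][0])
    for q in ['brass_center','spool_center','tape_center','pad_top','blue_dish_floor','green_dish_floor','bottle_mid','padlock_mid','tag_mid']:
        try:print(q,[(round(r['score'],2),np.round(r['extent'],0).tolist()) for r in eyes.silhouettes(p,q)[:3]])
        except Exception as e: print(q,e)
E
```

```text
pics
{'clock': 0.0, 'q': array([-1.1839,  0.3843,  0.0164,  1.3712, -0.0063,  1.3882, -0.0465]), 'qd': array([-0.0006, -0.0002, -0.0007, -0.0006,  0.001 ,  0.001 , -0.0003]), 'joint_torque': array([ -0.0009, -62.7587,   0.8443, -37.1829,   0.0168,   0.0142,
         0.0001]), 'ee_pos': array([0.2715, 0.5624, 0.2302]), 'tcp_rot': array([ 0.223 ,  0.9748, -0.001 , -0.0002]), 'ft_force': array([-0.4997, -0.2504, -0.6009]), 'wrist_torque': array([-0.0407, -0.014 ,  0.0066]), 'width': 0.08536665977438448} 0.0187
scene [[ 0.6952 -0.4236  0.5807 -0.0944]
 [-0.7186 -0.4311  0.5457 -0.3246]
 [ 0.0192 -0.7967 -0.6041  0.8567]
 [ 0.      0.      0.      1.    ]] [419.6815   0.     319.9906]
brass_center [(0.7, [290.0, 239.0, 11.0, 15.0]), (0.69, [450.0, 284.0, 12.0, 13.0])]
spool_center [(0.7, [292.0, 246.0, 16.0, 20.0])]
tape_center [(0.58, [292.0, 257.0, 18.0, 14.0])]
pad_top []
blue_dish_floor [(0.56, [274.0, 297.0, 29.0, 18.0])]
green_dish_floor [(0.71, [253.0, 269.0, 29.0, 24.0])]
bottle_mid [(0.87, [221.0, 231.0, 20.0, 41.0])]
padlock_mid [(0.67, [291.0, 238.0, 12.0, 14.0])]
tag_mid [(0.6
[... 607 characters left out ...]
0.49, [342.0, 236.0, 4.0, 10.0])]
tag_mid [(0.92, [300.0, 345.0, 44.0, 18.0])]
wrist [[ 0.4354  0.857   0.2757  0.1999]
 [ 0.9003 -0.414  -0.1346  0.597 ]
 [-0.0012  0.3068 -0.9518  0.374 ]
 [ 0.      0.      0.      1.    ]] [316.9756   0.     321.6269]
brass_center []
spool_center [(0.53, [256.0, 365.0, 21.0, 13.0])]
tape_center [(0.76, [254.0, 361.0, 35.0, 24.0])]
pad_top [(0.65, [315.0, 324.0, 70.0, 62.0]), (0.5, [385.0, 296.0, 50.0, 43.0])]
blue_dish_floor [(0.72, [149.0, 307.0, 44.0, 30.0])]
green_dish_floor [(0.62, [246.0, 297.0, 43.0, 56.0]), (0.43, [252.0, 368.0, 23.0, 13.0])]
bottle_mid [(0.62, [330.0, 276.0, 40.0, 84.0])]
padlock_mid []
tag_mid [(0.68, [386.0, 294.0, 52.0, 44.0])]
```

View pics/a_scene.png

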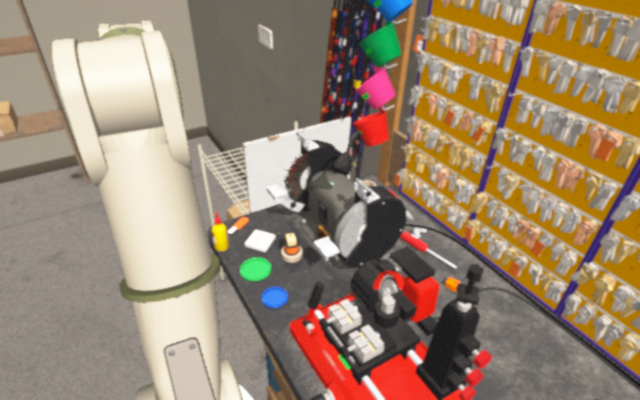

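View pics/a_side.png

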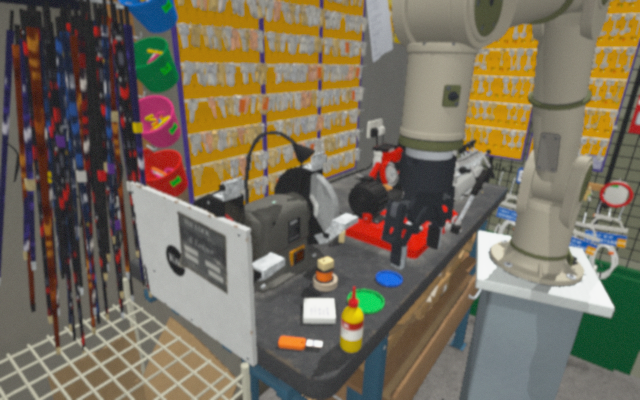

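View pics/a_wrist.png

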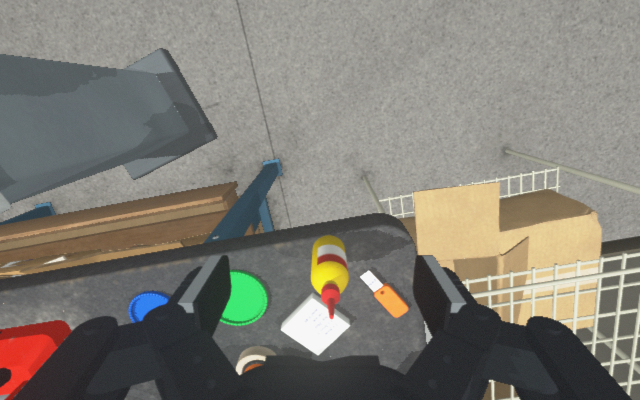

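Run:
```python
from h import *
np.set_printoptions(precision=4,suppress=True)
P={n:eyes.read_camera(n) for n in ['scene','side','wrist']}
for q,z,pts in [('brass',.07,dict(scene=(290,239),side=(324,264))),('blue',.005,dict(scene=(274.5,297),side=(389,278.5),wrist=(151,308))),('green',.005,dict(scene=(255,269),side=(366,300.5),wrist=(243,298))),('pad',.014,dict(scene=(261,240),side=(319.5,308),wrist=(316,324))),('bottle',.0,dict(side=(353,350),scene=(222,247))),('tape',.009,dict(side=(325,283),scene=(291.5,256)))]:
  for n,(u,v) in pts.items(): print(q,n,onz(P[n],u,v,z))
print(observe()['clock'])
from scipy.spatial.transform import Rotation as R
print(R.from_quat(observe()['tcp_rot']).as_matrix())
```

```text
brass scene [0.4929 0.3398 0.07  ]
brass side [0.4978 0.3683 0.07  ]
blue scene [0.3587 0.2561 0.005 ]
blue side [0.3595 0.2635 0.005 ]
blue wrist [0.35   0.2623 0.005 ]
green scene [0.3866 0.3708 0.005 ]
green side [0.3881 0.3762 0.005 ]
green wrist [0.3911 0.3849 0.005 ]
pad scene [0.47   0.4448 0.014 ]
pad side [0.4713 0.4561 0.014 ]
pad wrist [0.4662 0.4592 0.014 ]
bottle side [0.3697 0.5306 0.    ]
bottle scene [ 0.3772  0.5148 -0.    ]
tape side [0.4988 0.355  0.009 ]
tape scene [0.4915 0.3341 0.009 ]
1.65
[[-0.9006  0.4347 -0.0001]
 [ 0.4347  0.9006 -0.0001]
 [ 0.0001 -0.0001 -1.    ]]
```

```bash
python3 -m handwheel '[{"claw":85,"xyz":[-40,-13,-5],"rotation":[0,0,0]},{"claw":85,"xyz":[-90,-29,-10],"rotation":[0,0,0]},{"claw":85,"xyz":[-140,-45,-15],"rotation":[0,0,0]},{"claw":85,"xyz":[-190,-61,-20],"rotation":[0,0,0]},{"claw":85,"xyz":[-230,-74,-20],"rotation":[0,0,0]},{"claw":85,"xyz":[-250,-80,-20],"rotation":[0,0,0]},{"claw":85,"xyz":[-250,-80,-20],"rotation":[0,0,0]},{"claw":85,"xyz":[-250,-80,-20],"rotation":[0,0,0]}]'
cat > look.py <<'E'
import sys
from h import *
np.set_printoptions(precision=4,suppress=True)
p=shot('wrist',sys.argv[1]+'.png')
np.savez('last.npz',K=p['camera_matrix'],T=p['cam_to_world'])
for q in sys.argv[2:]:
    for r in eyes.silhouettes(p,q)[:3]:
        m=r['region'].astype(np.uint8);c=max(cv2.findContours(m,0,2)[0],key=cv2.contourArea)
        print(q,round(r['score'],2),np.round(r['extent'],1).tolist(),'minrect',cv2.minAreaRect(c))
s=observe();print(s['clock'],s['ee_pos'],s['q'],s['width'])
E
python3 look.py b brass_center spool_center tape_center pad_top blue_dish_floor green_dish_floor
```

```text
clock: 2.65
ee_pos: [0.4609, 0.3834, 0.2512]
tcp_rot: [0.222, 0.975, 0.0, -0.0]
ft_force: [-0.3, 0.2, -0.9]
width: 0.085
brass_center 0.91 [311.4, 215.1, 22.5, 26.1] minrect ((309.57611083984375, 214.9340057373047), (29.06879425048828, 25.435195922851562), 4.085616588592529)
spool_center 0.75 [310.3, 208.8, 43.2, 44.7] minrect ((312.4858093261719, 204.7880401611328), (41.08196258544922, 38.215782165527344), 9.162347793579102)
tape_center 0.95 [310.0, 196.3, 45.3, 37.2] minrect ((309.1033935546875, 193.58538818359375), (33.04096984863281, 46.740882873535156), 84.5596694946289)
pad_top 0.97 [379.4, 144.6, 79.0, 77.7] minrect ((379.33563232421875, 143.5616455078125), (58.62348175048828, 59.932037353515625), 42.87889862060547)
blue_dish_floor 0.91 [196.4, 131.2, 58.0, 55.6] minrect ((194.0, 129.0), (56.0, 56.0), 90.0)
green_dish_floor 0.64 [291.2, 108.7, 67.9, 74.9] minrect ((289.5, 108.0), (74.0, 71.0), 90.0)
3.0 [0.4616 0.3827 0.2513] [-0.8507  0.3193  0.1386  1.4164 -0.0441  1.409   0.4102] 0.08535083754162293
```

View pics/b.png

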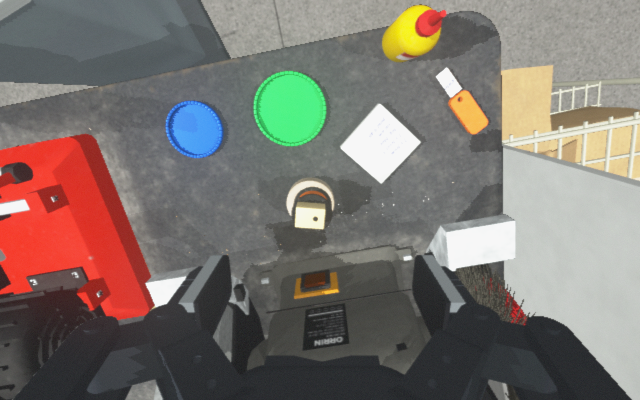

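Run:
```python
import cv2
im=cv2.imread('pics/b.png')
a=cv2.resize(im[165:245,270:350],None,fx=6,fy=6,interpolation=cv2.INTER_CUBIC)
b=cv2.resize(im[95:195,330:430],None,fx=3,fy=3,interpolation=cv2.INTER_CUBIC)
import numpy as np
c=np.zeros((480,780,3),np.uint8);c[:,:480]=a;c[:300,480:]=b
cv2.imwrite('pics/bz.png',c)
```

```text
(no output)
```

View pics/bz.png

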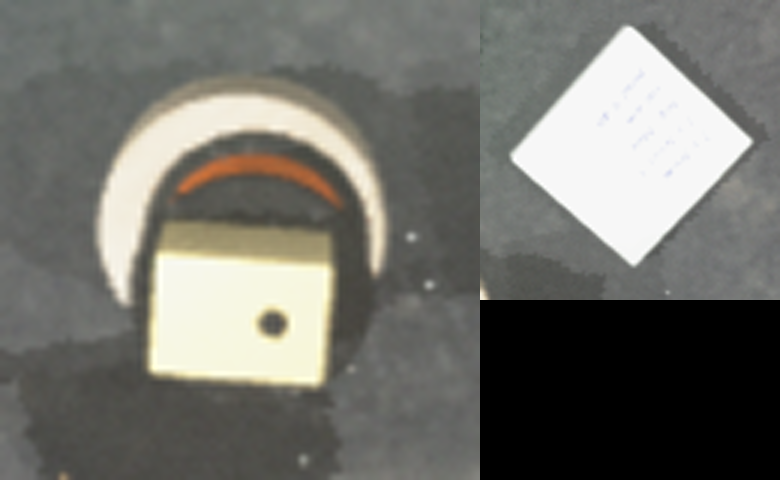

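```bash
cat > m.py <<'E'
from h import *
np.set_printoptions(precision=4,suppress=True)
def lp():
    f=np.load('last.npz');return dict(camera_matrix=f['K'],cam_to_world=f['T'])
def quad(p,pts,z):
    W=np.array([onz(p,u,v,z) for u,v in pts])
    e=np.diff(np.vstack([W,W[:1]]),axis=0)[:,:2]
    print('center',W.mean(0),'len',np.linalg.norm(e,axis=1),'ang',np.degrees(np.arctan2(e[:,1],e[:,0])))
    return W.mean(0)
def dish(p,z,lo,hi):
    pass
def tool(dw,Rm):return Rm.T@np.asarray(dw)*1000
E
python3 - <<'E'
from m import *
p=lp()
z=lambda q:[(270+a/6-.4,165+b/6-.4) for a,b in q]
quad(p,z([(155,248),(333,265),(323,386),(150,374)]),.07)
quad(p,[(330+(a-480)/3-.3,95+b/3-.3) for a,b in [(628,25),(753,142),(634,265),(511,156)]],.014)
# tape/ dishes
print('blue',onz(p,194,129,.006),'green',onz(p,289.5,108,.006))
print('tool y ang',np.degrees(np.arctan2(.9006,.4347)))
# tape: project tape outer circle top
for c in [(.5,.355),(.495,.355),(.495,.35),(.5,.36)]:
  print(c,[proj(p,[c[0],c[1],z]) for z in (.018,.05,.07)])
E
```

```text
center [0.4992 0.3495 0.07  ] len [0.0323 0.0239 0.032  0.0247] ang [  58.5137  -29.9612 -119.9913  150.7027]
center [0.4705 0.4555 0.014 ] len [0.0687 0.0674 0.0686 0.0667] ang [  23.7404  -66.9253 -156.8053  113.0954]
blue [0.3578 0.2615 0.006 ] green [0.3861 0.3764 0.006 ]
tool y ang 64.23440868561828
(0.5, 0.355) [array([315.4359, 201.1297]), array([314.8926, 209.9863]), array([314.5046, 216.3107])]
(0.495, 0.355) [array([313.6756, 197.707 ]), array([312.9833, 206.3113]), array([312.4886, 212.4586])]
(0.495, 0.35) [array([310.0837, 199.3564]), array([309.0933, 208.0824]), array([308.3859, 214.3152])]
(0.5, 0.36) [array([319.0304, 199.4862]), array([318.7856, 208.222 ]), array([318.6107, 214.4618])]
```

```bash
python3 -m handwheel '[{"claw":70,"xyz":[-24,-7,30],"rotation":[0,0,0.04]},{"claw":55,"xyz":[-48,-14,70],"rotation":[0,0,0.074]},{"claw":55,"xyz":[-48,-14,105],"rotation":[0,0,0.074]},{"claw":55,"xyz":[-48,-14,120],"rotation":[0,0,0.074]},{"claw":55,"xyz":[-48,-14,120],"rotation":[0,0,0.074]},{"claw":55,"xyz":[-48,-14,120],"rotation":[0,0,0.074]}]'
python3 look.py c brass_center spool_center
python3 - <<'E'
import cv2
im=cv2.imread('pics/c.png')
cv2.imwrite('pics/cz.png',cv2.resize(im[200:400,190:450],None,fx=3,fy=3,interpolation=cv2.INTER_CUBIC))
E
```

```text
clock: 3.75
ee_pos: [0.4997, 0.3496, 0.133]
tcp_rot: [0.259, 0.966, 0.001, 0.001]
ft_force: [-0.6, -1.0, 0.9]
width: 0.0551
brass_center 0.93 [324.5, 208.8, 43.7, 35.8] minrect ((322.0, 210.0), (40.0, 46.0), 90.0)
spool_center 0.8 [327.2, 202.6, 62.4, 64.0] minrect ((325.4975280761719, 195.7242431640625), (62.00455856323242, 54.08649444580078), 5.8263421058654785)
3.9 [0.4997 0.3493 0.1328] [-0.7857  0.4124  0.1628  1.5603 -0.0708  1.1724  0.4385] 0.05506280748747697
```

View pics/cz.png

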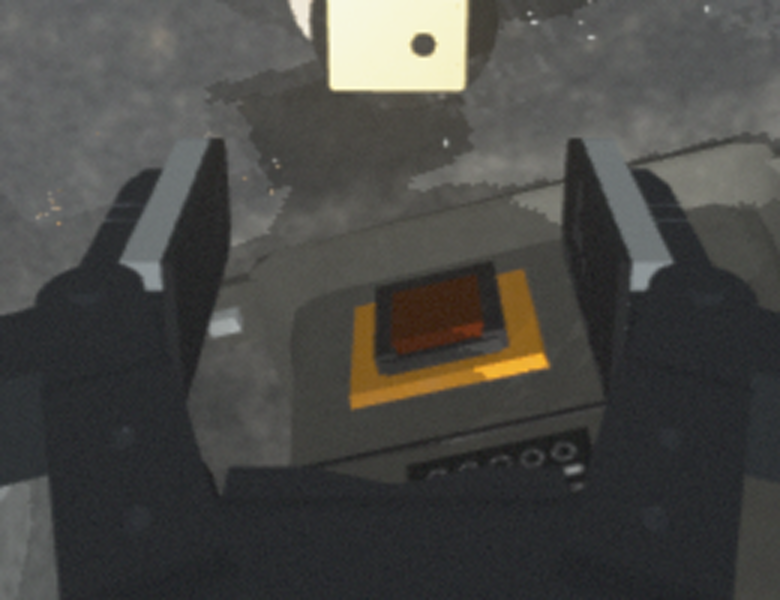

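Run:
```python
import cv2
im=cv2.imread('pics/c.png')
cv2.imwrite('pics/cz2.png',cv2.resize(im[160:240,270:380],None,fx=7,fy=7,interpolation=cv2.INTER_CUBIC))
```

```text
(no output)
```

View pics/cz2.png

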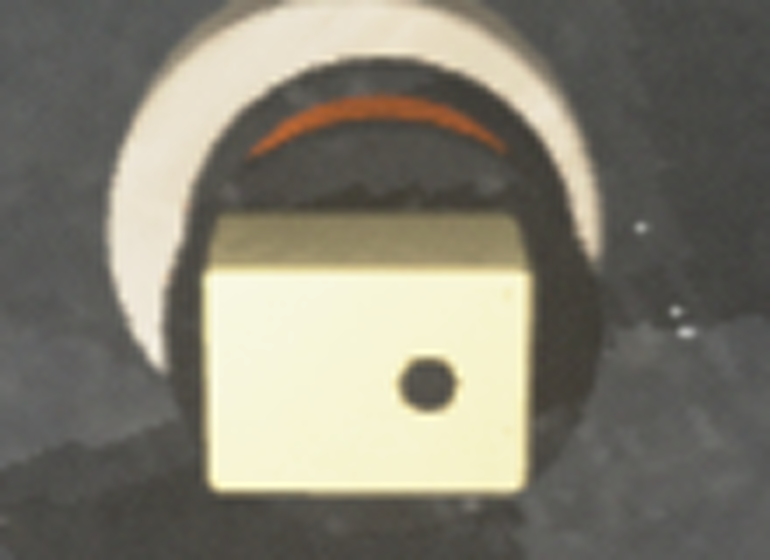

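Run:
```python
from m import *
p=lp()
q=lambda L:[(270+a/7-.43,160+b/7-.43) for a,b in L]
quad(p,q([(205,268),(530,270),(525,492),(210,492)]),.07)
def circ(c,r,z,n=60):
    t=np.linspace(0,6.28,n);return np.array([proj(p,[c[0]+r*np.cos(a),c[1]+r*np.sin(a),z]) for a in t])
def fit(pts,r,z):
    from scipy.optimize import least_squares
    W=np.array([onz(p,u,v,z)[:2] for u,v in pts])
    s=least_squares(lambda c:np.hypot(*(W-c).T)-r,W.mean(0));print(s.x,s.fun*1000)
fit(q([(165,320),(603,330),(183,225),(570,200),(385,57),(280,85),(480,85)]),.024,.05)
fit(q([(107,225),(125,145),(600,225),(590,170),(355,0)]),.030,.018)
print(observe()['clock'])
```

```text
center [0.4994 0.3495 0.07  ] len [0.0317 0.0236 0.0318 0.0238] ang [  59.6051  -29.9108 -120.0319  149.9481]
[0.4973 0.3527] [-0.1335  0.3212 -1.6652 -2.0883  0.9185  0.4625  0.1211]
[0.5003 0.3471] [-0.0006  0.0487  0.0548 -0.0112 -0.0207]
3.9
```

```bash
python3 -m handwheel '[{"claw":55,"xyz":[0,0,30],"rotation":[0,0,0]},{"claw":55,"xyz":[0,0,60],"rotation":[0,0,0]},{"claw":55,"xyz":[0,0,75],"rotation":[0,0,0]},{"claw":55,"xyz":[0,0,80],"rotation":[0,0,0]},{"claw":55,"xyz":[0,0,80],"rotation":[0,0,0]},{"claw":55,"xyz":[0,0,80],"rotation":[0,0,0]}]'
python3 look.py d
```

```text
clock: 4.65
ee_pos: [0.4998, 0.3491, 0.0525]
tcp_rot: [0.259, 0.966, 0.001, 0.001]
ft_force: [0.1, -0.2, -0.1]
width: 0.055
4.7 [0.4998 0.3491 0.0524] [-0.7774  0.494   0.1528  1.6361 -0.0851  1.0163  0.4491] 0.05542325245125975
```

View pics/d.png

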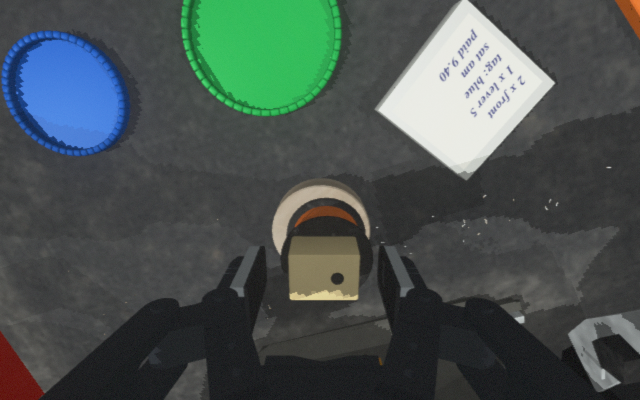

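```bash
python3 -m handwheel '[{"claw":42,"xyz":[0,0,0],"rotation":[0,0,0]},{"claw":36,"xyz":[0,0,0],"rotation":[0,0,0]},{"claw":32,"xyz":[0,0,0],"rotation":[0,0,0]},{"claw":20,"xyz":[0,0,0],"rotation":[0,0,0]},{"claw":20,"xyz":[0,0,0],"rotation":[0,0,0]},{"claw":20,"xyz":[0,0,0],"rotation":[0,0,0]}]'
```

```text
clock: 5.45
ee_pos: [0.4994, 0.349, 0.0518]
tcp_rot: [0.259, 0.966, 0.0, 0.0]
ft_force: [-0.3, 0.1, 4.8]
width: 0.0305
```

```bash
python3 -m handwheel '[{"claw":20,"xyz":[0,0,-3],"rotation":[0,0,0]},{"claw":20,"xyz":[0,0,-12],"rotation":[0,0,0]},{"claw":20,"xyz":[0,0,-40],"rotation":[0,0,0]},{"claw":20,"xyz":[0,0,-75],"rotation":[0,0,0]},{"claw":20,"xyz":[0,0,-90],"rotation":[0,0,0]},{"claw":20,"xyz":[0,0,-90],"rotation":[0,0,0]},{"claw":20,"xyz":[0,0,-90],"rotation":[0,0,0]}]'
python3 look.py e brass_center spool_center tape_center pad_top
```

```text
clock: 6.32
ee_pos: [0.4984, 0.3481, 0.1397]
tcp_rot: [0.259, 0.966, -0.001, -0.001]
ft_force: [-0.3, -0.7, -1.7]
width: 0.0307
brass_center 0.93 [324.6, 268.4, 63.9, 62.1] minrect ((321.5, 269.5), (63.0, 69.0), 90.0)
spool_center 0.73 [327.9, 202.3, 63.7, 67.8] minrect ((326.5, 200.0), (66.0, 61.0), 90.0)
tape_center 0.74 [321.8, 182.4, 71.2, 53.9] minrect ((319.4897766113281, 177.9044952392578), (46.75910949707031, 68.67792510986328), 74.42745971679688)
pad_top 0.62 [419.9, 92.9, 117.2, 121.6] minrect ((420.3765869140625, 93.81886291503906), (85.17020416259766, 92.74884033203125), 39.0355110168457)
6.575 [0.4988 0.3484 0.1403] [-0.7864  0.4064  0.1643  1.5512 -0.0696  1.1915  0.4376] 0.030823394401133436
```

View pics/e.png

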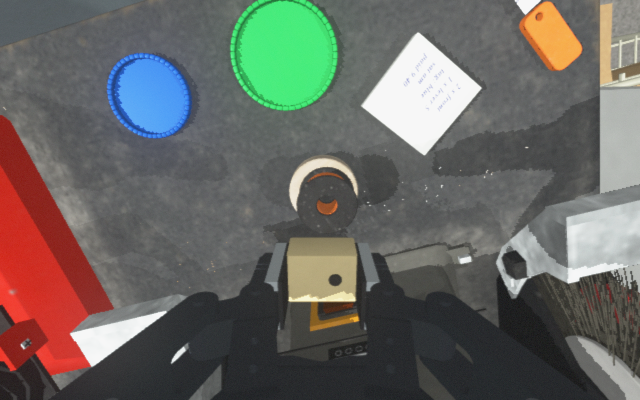

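```bash
cat >> m.py <<'E'
from scipy.optimize import least_squares
def fitc(p,pts,r,z):
    W=np.array([onz(p,u,v,z)[:2] for u,v in pts])
    s=least_squares(lambda c:np.hypot(*(W-c).T)-r,W.mean(0),loss='soft_l1',f_scale=.001);print('circ',s.x,np.round(s.fun*1000,1).tolist());return s.x
def zoom(src,dst,x0,y0,w,h,f):
    im=cv2.imread('pics/'+src);cv2.imwrite('pics/'+dst,cv2.resize(im[y0:y0+h,x0:x0+w],None,fx=f,fy=f,interpolation=cv2.INTER_CUBIC))
def uz(L,x0,y0,f): return [(x0+(a+.5)/f-.5,y0+(b+.5)/f-.5) for a,b in L]
E
python3 -c "
from m import *
zoom('e.png','ez.png',355,25,135,135,4)
zoom('e.png','ez2.png',280,145,90,95,6)"
```

```text
(no output)
```

View pics/ez.png

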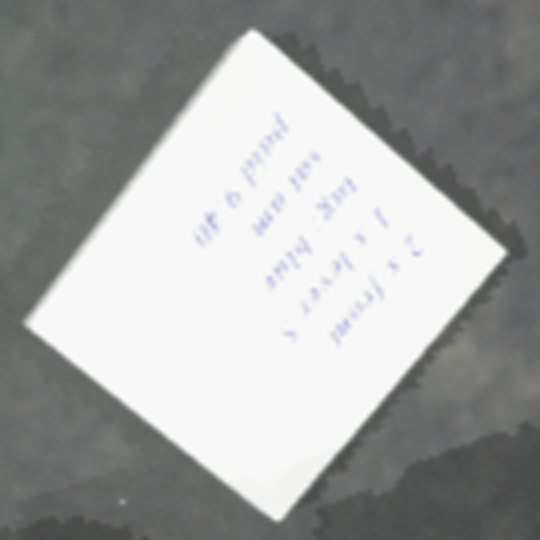

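View pics/ez2.png

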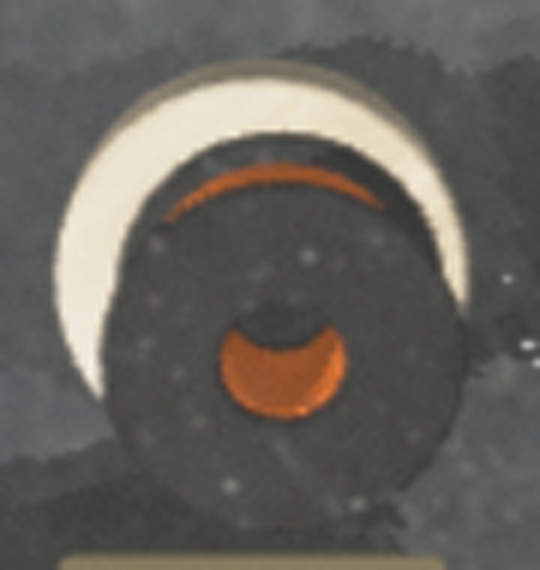

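Run:
```python
from m import *
p=lp()
c=quad(p,uz([(253,29),(508,253),(280,522),(24,322)],355,25,4),.014)
fitc(p,uz([(104,360),(466,360),(285,530),(420,480),(150,480),(285,183),(200,205)],280,145,6),.024,.05)
fitc(p,uz([(57,280),(468,280),(255,77),(100,150),(420,150)],280,145,6),.03,.018)
# blue/green via masks' contours of rim
from scipy.spatial.transform import Rotation as R
s=observe();M=R.from_quat(s['tcp_rot']).as_matrix();print(M)
print(np.degrees(np.arctan2(M[1,1],M[0,1])),tool([c[0]-s['ee_pos'][0],c[1]-s['ee_pos'][1],0],M))
```

```text
center [0.4708 0.4554 0.014 ] len [0.068  0.0675 0.0695 0.0679] ang [  23.5321  -66.5509 -156.1955  112.18  ]
circ [0.5022 0.3497] [-0.5, -0.6, -0.5, 0.2, 0.2, 0.0, -0.2]
circ [0.4995 0.3478] [-0.3, -0.0, 0.0, 0.2, -0.2]
[[-0.866   0.5001 -0.0014]
 [ 0.5001  0.866  -0.0011]
 [ 0.0006 -0.0016 -1.    ]]
59.991746795318896 [77.8004 78.7372 -0.0765]
```

```bash
python3 -m handwheel '[{"claw":20,"xyz":[15,15,0],"rotation":[0,0,0.16]},{"claw":20,"xyz":[35,36,0],"rotation":[0,0,0.32]},{"claw":20,"xyz":[56,57,0],"rotation":[0,0,0.48]},{"claw":20,"xyz":[71,72,10],"rotation":[0,0,0.6]},{"claw":20,"xyz":[78,79,40],"rotation":[0,0,0.64]},{"claw":20,"xyz":[78,79,75],"rotation":[0,0,0.64]},{"claw":20,"xyz":[78,79,90],"rotation":[0,0,0.64]},{"claw":20,"xyz":[78,79,90],"rotation":[0,0,0.64]},{"claw":20,"xyz":[78,79,90],"rotation":[0,0,0.64]}]'
python3 look.py f pad_top brass_center
```

```text
clock: 7.7
ee_pos: [0.4721, 0.4565, 0.0529]
tcp_rot: [0.55, 0.835, 0.001, 0.0]
ft_force: [-0.8, -1.4, -1.3]
width: 0.031
pad_top 0.85 [320.4, 210.2, 116.1, 82.7] minrect ((320.0, 210.5), (81.0, 114.0), 90.0)
brass_center 0.84 [323.6, 269.1, 64.9, 63.3] minrect ((321.4999694824219, 269.5), (68.99998474121094, 62.99999237060547), -0.0)
7.85 [0.4719 0.4566 0.0528] [-0.9795  0.5881  0.2318  1.4978 -0.146   1.0702 -0.3086] 0.03111784579721057
```

View pics/f.png

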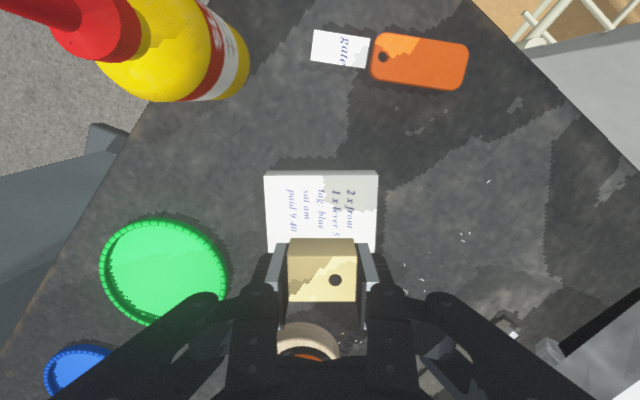

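```bash
python3 -c "
from m import *
zoom('f.png','fz.png',255,160,132,90,6)"
```

```text
(no output)
```

View pics/fz.png

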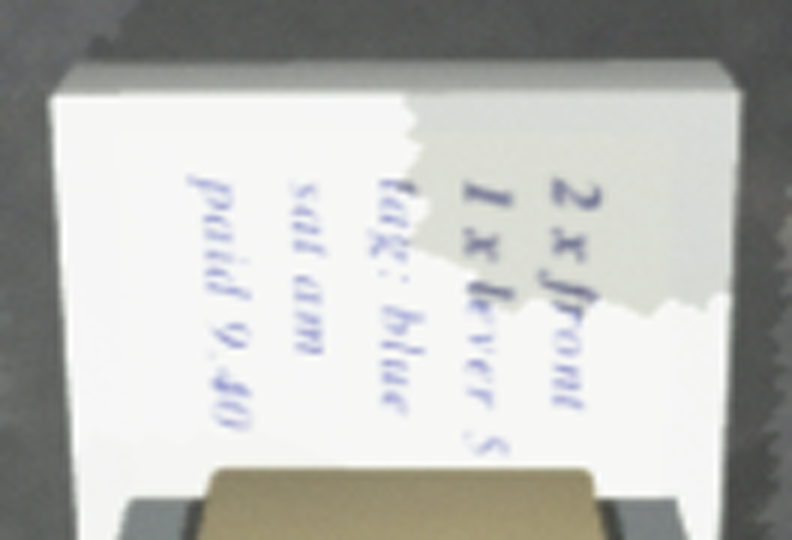

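Run:
```python
from m import *
p=lp()
a,b,c,d=[onz(p,u,v,.014) for u,v in uz([(52,95),(741,91),(720,538),(78,538)],255,160,6)]
e=(b-a)[:2];L=np.linalg.norm(e);print(L,np.degrees(np.arctan2(e[1],e[0])))
n=np.array([e[1],-e[0]])/L
print([np.degrees(np.arctan2(*(x)[[1,0]])) for x in (c-b,d-a)])
cen=((a+b)/2)[:2]+n*.034;print(cen)
from scipy.spatial.transform import Rotation as R
s=observe();M=R.from_quat(s['tcp_rot']).as_matrix()
print('tool y ang',np.degrees(np.arctan2(M[1,1],M[0,1])),M[:,2],tool([*(cen-s['ee_pos'][:2]),0],M))
```

```text
0.06766730666236648 23.583977867806233
[np.float64(-66.22950586928593), np.float64(-66.71066952565859)]
[0.471  0.4556]
tool y ang 23.308283167434414 [ 0.0016  0.0019 -1.    ] [-0.5685 -1.2195 -0.0033]
```

```bash
python3 -m handwheel '[{"claw":20,"xyz":[-0.5,-1,12],"rotation":[0,0,0]},{"claw":20,"xyz":[-0.5,-1,24],"rotation":[0,0,0]},{"claw":20,"xyz":[-0.5,-1,31],"rotation":[0,0,0]},{"claw":20,"xyz":[-0.5,-1,34],"rotation":[0,0,0]},{"claw":20,"xyz":[-0.5,-1,35],"rotation":[0,0,0]},{"claw":20,"xyz":[-0.5,-1,35],"rotation":[0,0,0]}]'
```

```text
clock: 8.6
ee_pos: [0.4706, 0.4553, 0.0165]
tcp_rot: [0.55, 0.835, 0.0, 0.0]
ft_force: [-0.3, 0.1, -2.0]
width: 0.0309
```

```bash
python3 -m handwheel '[{"claw":20,"xyz":[0,0,0.5],"rotation":[0,0,0]},{"claw":20,"xyz":[0,0,1],"rotation":[0,0,0]},{"claw":20,"xyz":[0,0,1],"rotation":[0,0,0]}]'
```

```text
clock: 8.98
ee_pos: [0.4706, 0.4553, 0.0157]
tcp_rot: [0.55, 0.835, 0.0, -0.0]
ft_force: [-0.6, -1.0, 1.6]
width: 0.0307
```

```bash
python3 -m handwheel '[{"claw":33,"xyz":[0,0,0],"rotation":[0,0,0]},{"claw":36,"xyz":[0,0,0],"rotation":[0,0,0]},{"claw":45,"xyz":[0,0,0],"rotation":[0,0,0]},{"claw":55,"xyz":[0,0,0],"rotation":[0,0,0]},{"claw":55,"xyz":[0,0,-10],"rotation":[0,0,0]},{"claw":55,"xyz":[0,0,-40],"rotation":[0,0,0]},{"claw":60,"xyz":[0,0,-85],"rotation":[0,0,0]},{"claw":70,"xyz":[0,0,-120],"rotation":[0,0,0]},{"claw":80,"xyz":[0,0,-130],"rotation":[0,0,0]},{"claw":80,"xyz":[0,0,-130],"rotation":[0,0,0]}]'
python3 look.py g brass_center
```

```text
clock: 10.22
ee_pos: [0.4706, 0.4554, 0.1459]
tcp_rot: [0.55, 0.835, 0.001, 0.0]
ft_force: [0.2, 0.2, -0.0]
width: 0.0799
brass_center 0.75 [322.8, 189.5, 32.7, 30.4] minrect ((321.0, 190.0), (32.0, 38.0), 90.0)
10.325 [0.4698 0.4547 0.1439] [-0.9899  0.5036  0.2484  1.4122 -0.1256  1.2435 -0.3234] 0.08036964893420533
```

View pics/g.png

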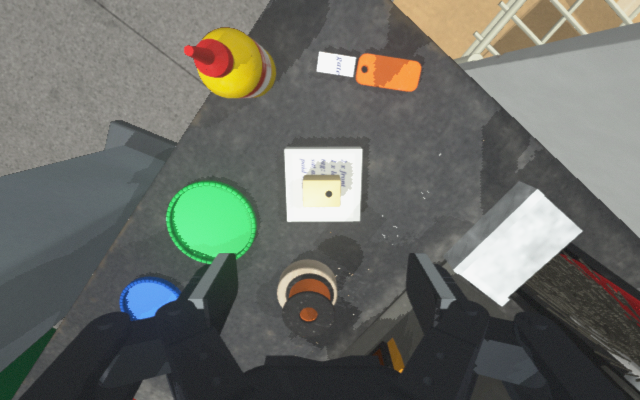

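```bash
python3 -c "
from m import *
zoom('g.png','gz.png',180,240,280,100,2.85)
zoom('c.png','cz3.png',225,230,190,80,4)"
```

```text
(no output)
```

View pics/gz.png

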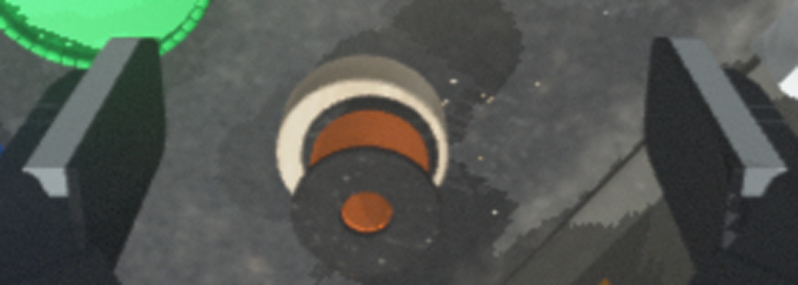

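View pics/cz3.png

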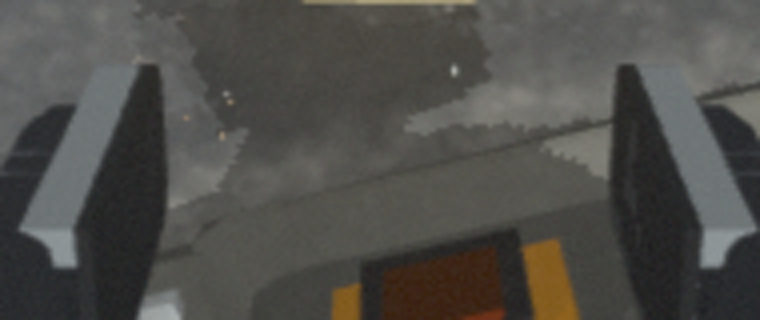

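Run:
```python
from m import *
from scipy.spatial.transform import Rotation as R
p=lp();s=observe();M=R.from_quat(s['tcp_rot']).as_matrix()
T=np.eye(4);T[:3,:3]=M;T[:3,3]=s['ee_pos'];C=np.linalg.inv(T)@p['cam_to_world'];print(C)
q=dict(camera_matrix=p['camera_matrix'],cam_to_world=C)
for w,l,r in [(.0803,(235,253.3),(408.8,253.3)),(.0551,(264.5,246.2),(378.7,246.2)),(.0315,(288.8,243.3),(356.3,243.3))]:
  f=least_squares(lambda x:np.r_[proj(q,[x[0],x[2]-w/2,x[1]])-l,proj(q,[x[0],x[2]+w/2,x[1]])-r],[.011,0,0])
  print(w,f.x,f.fun)
  g=least_squares(lambda x:np.r_[proj(q,[.011,x[1]-w/2,x[0]])-l,proj(q,[.011,x[1]+w/2,x[0]])-r],[0,0]);print('  x=11:',g.x,g.fun)
```

```text
[[-0.0007 -0.9519 -0.3063  0.0791]
 [ 1.     -0.0013  0.0019 -0.0003]
 [-0.0022 -0.3063  0.9519 -0.1449]
 [ 0.      0.      0.      1.    ]]
0.0803 [ 0.0093 -0.0135  0.0001] [ 0.0002  0.1466 -0.0002 -0.1468]
  x=11: [-0.0159  0.0001] [-1.6593 -0.7823  1.6598 -1.0803]
0.0551 [ 0.0095 -0.0067 -0.    ] [ 0.0002  0.0939 -0.0002 -0.094 ]
  x=11: [-0.0093 -0.    ] [-1.1258 -0.3379  1.126  -0.5292]
0.0315 [ 0.013  -0.0108  0.0004] [ 0.0001  0.0549 -0.0001 -0.055 ]
  x=11: [-0.0069  0.0004] [ 0.9593  0.2645 -0.9594  0.1577]
```

Run:
```python
from m import *
p=lp()
zoom('g.png','gz2.png',265,250,80,95,6)
zoom('g.png','gz3.png',280,140,90,90,6)
```

```text
(no output)
```

View pics/gz2.png

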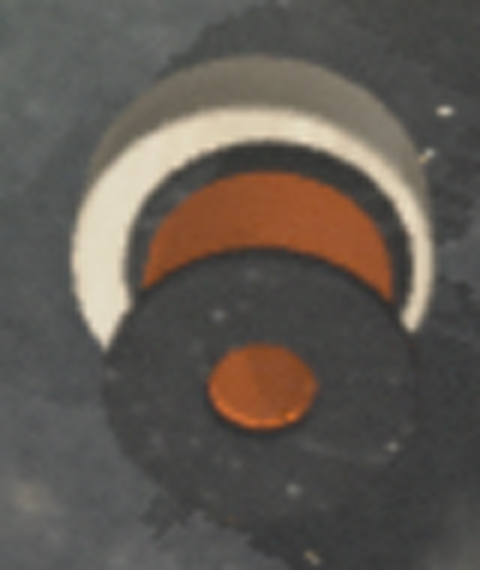

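View pics/gz3.png

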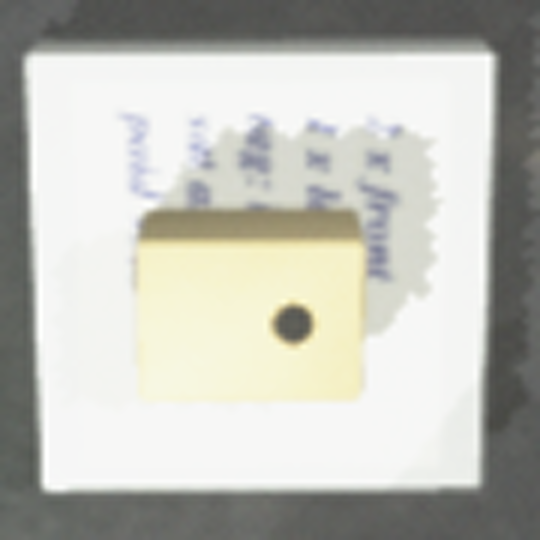

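Run:
```python
from m import *
p=lp()
a=quad(p,uz([(137,240),(364,240),(361,402),(140,400)],280,140,6),.034)
b=quad(p,uz([(26,57),(494,52),(481,486),(42,490)],280,140,6),.014)
fitc(p,uz([(102,370),(418,380),(260,247),(170,290),(350,280),(400,440),(120,430),(165,500)],265,250,6),.024,.05)
print(onz(p,*uz([(263,387)],265,250,6)[0],.049))
fitc(p,uz([(73,260),(432,260),(245,105),(100,190),(395,175)],265,250,6),.03,.018)
from scipy.spatial.transform import Rotation as R
s=observe();M=R.from_quat(s['tcp_rot']).as_matrix();print(s['ee_pos'])
print(tool([.5015-s['ee_pos'][0],.350-s['ee_pos'][1],0],M))
```

```text
center [0.4696 0.4546 0.034 ] len [0.0314 0.0238 0.0314 0.0235] ang [  23.2809  -66.7106 -157.2702  113.257 ]
center [0.4708 0.4556 0.014 ] len [0.0677 0.0676 0.0683 0.0676] ang [  23.8951  -66.1946 -156.1578  113.3024]
circ [0.5019 0.349 ] [-0.1, -0.3, 1.3, -1.8, -0.2, -1.3, -1.7, 0.7]
[0.5022 0.3493 0.049 ]
circ [0.5    0.3472] [-0.1, -0.3, 0.9, -0.9, -0.5]
[0.4698 0.4547 0.1439]
[-108.6977  -12.3546    0.1112]
```

```bash
python3 -m handwheel '[{"claw":75,"xyz":[-20,-2,0],"rotation":[0,0,-0.15]},{"claw":72,"xyz":[-50,-5,0],"rotation":[0,0,-0.32]},{"claw":70,"xyz":[-80,-9,0],"rotation":[0,0,-0.48]},{"claw":70,"xyz":[-103,-12,10],"rotation":[0,0,-0.6]},{"claw":70,"xyz":[-109.5,-12,30],"rotation":[0,0,-0.64]},{"claw":70,"xyz":[-109.5,-12,50],"rotation":[0,0,-0.64]},{"claw":70,"xyz":[-109.5,-12,60],"rotation":[0,0,-0.64]},{"claw":70,"xyz":[-109.5,-12,60],"rotation":[0,0,-0.64]},{"claw":70,"xyz":[-109.5,-12,60],"rotation":[0,0,-0.64]}]'
python3 look.py i spool_center
python3 -c "
from m import *
zoom('i.png','iz.png',240,190,170,120,4.5)"
```

```text
clock: 11.45
ee_pos: [0.5029, 0.3503, 0.0857]
tcp_rot: [0.259, 0.966, 0.0, 0.0]
ft_force: [0.5, 0.5, -0.0]
width: 0.0701
spool_center 0.85 [321.9, 222.8, 81.5, 84.1] minrect ((320.5, 222.0), (84.0, 77.0), 90.0)
11.55 [0.5031 0.3503 0.0861] [-0.777   0.4639  0.1552  1.5972 -0.0783  1.0852  0.4457] 0.0699075031975928
```

View pics/iz.png

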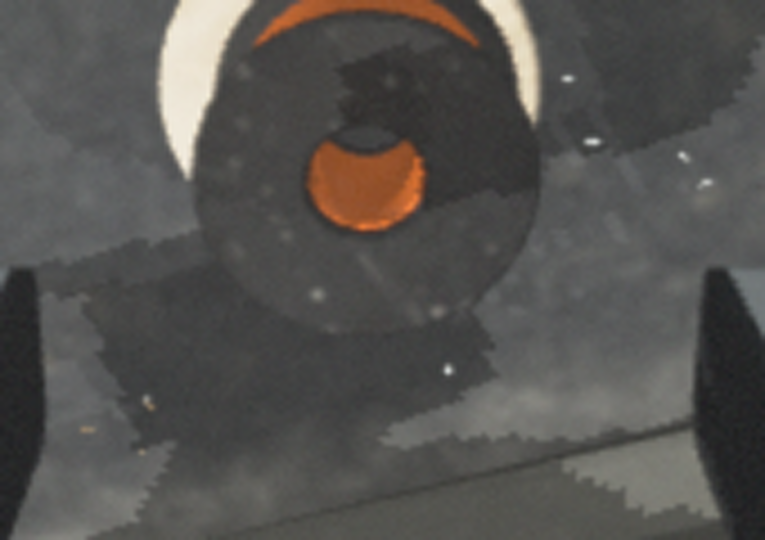

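Run:
```python
from m import *
p=lp()
c=fitc(p,uz([(196,170),(540,165),(368,12),(368,333),(250,300),(490,290),(270,45),(470,45)],240,190,4.5),.024,.05)
from scipy.spatial.transform import Rotation as R
s=observe();M=R.from_quat(s['tcp_rot']).as_matrix();print(s['ee_pos'])
print(tool([c[0]-s['ee_pos'][0],c[1]-s['ee_pos'][1],0],M))
```

```text
circ [0.5022 0.3496] [-0.7, -0.4, 0.1, -0.8, 0.4, -0.2, -0.6, -0.2]
[0.5031 0.3503 0.0861]
[ 0.4688 -1.1364 -0.0016]
```

```bash
python3 -m handwheel '[{"claw":70,"xyz":[0.5,-1,20],"rotation":[0,0,0]},{"claw":66,"xyz":[0.5,-1,40],"rotation":[0,0,0]},{"claw":62,"xyz":[0.5,-1,56],"rotation":[0,0,0]},{"claw":60,"xyz":[0.5,-1,65],"rotation":[0,0,0]},{"claw":58,"xyz":[0.5,-1,69],"rotation":[0,0,0]},{"claw":56,"xyz":[0.5,-1,70],"rotation":[0,0,0]},{"claw":56,"xyz":[0.5,-1,70],"rotation":[0,0,0]}]'
python3 look.py j
```

```text
clock: 12.42
ee_pos: [0.5021, 0.3495, 0.0158]
tcp_rot: [0.259, 0.966, 0.0, 0.0]
ft_force: [0.1, -0.8, 0.5]
width: 0.056
12.475 [0.5022 0.3495 0.0158] [-0.769   0.5433  0.1448  1.6532 -0.0918  0.9509  0.4556] 0.055906104119809605
```

View pics/j.png

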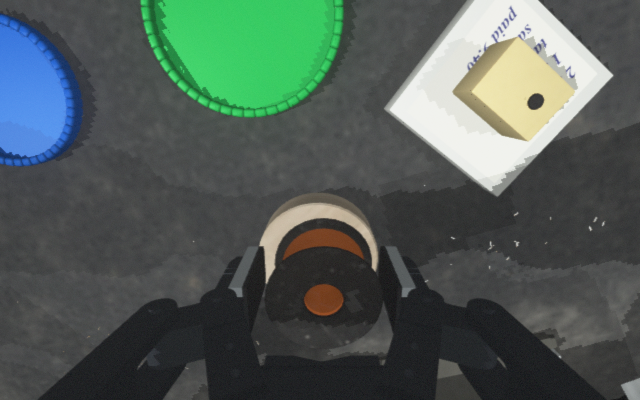

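No contact yet. Close slowly, watching the force.

```bash
python3 -m handwheel '[{"claw":53,"xyz":[0,0,0],"rotation":[0,0,0]},{"claw":50,"xyz":[0,0,0],"rotation":[0,0,0]},{"claw":48.5,"xyz":[0,0,0],"rotation":[0,0,0]},{"claw":47,"xyz":[0,0,0],"rotation":[0,0,0]},{"claw":40,"xyz":[0,0,0],"rotation":[0,0,0]},{"claw":40,"xyz":[0,0,0],"rotation":[0,0,0]}]'
python3 -c "
from h import *
s=observe();print(s['ft_force'],s['width'],s['ee_pos'])"
```

```text
clock: 13.22
ee_pos: [0.5022, 0.3496, 0.0161]
tcp_rot: [0.259, 0.966, 0.0, 0.0]
ft_force: [-1.3, -0.8, 6.8]
width: 0.0443
[-1.26087826 -0.84025513  6.79608389] 0.04434799586962525 [0.50220263 0.34960669 0.01613834]
```

```bash
python3 -m handwheel '[{"claw":40,"xyz":[0,0,-2],"rotation":[0,0,0]},{"claw":40,"xyz":[0,0,-8],"rotation":[0,0,0]},{"claw":40,"xyz":[0,0,-20],"rotation":[0,0,0]},{"claw":40,"xyz":[0,0,-40],"rotation":[0,0,0]},{"claw":40,"xyz":[0,0,-60],"rotation":[0,0,0]},{"claw":40,"xyz":[0,0,-75],"rotation":[0,0,0]},{"claw":40,"xyz":[0,0,-80],"rotation":[0,0,0]},{"claw":40,"xyz":[0,0,-80],"rotation":[0,0,0]}]'
python3 look.py k tape_center spool_center blue_dish_floor green_dish_floor
python3 -c "
from h import *
shot('side','k_side.png')"
```

```text
clock: 14.22
ee_pos: [0.5018, 0.3493, 0.0953]
tcp_rot: [0.259, 0.966, 0.0, -0.0]
ft_force: [0.2, -0.4, -0.4]
width: 0.0444
tape_center 0.58 [320.4, 194.8, 74.9, 68.2] minrect ((319.07952880859375, 194.46517944335938), (65.1596450805664, 79.3135757446289), 88.15238952636719)
spool_center 0.66 [322.1, 284.0, 113.1, 129.4] minrect ((321.5, 282.5), (129.0, 111.0), 90.0)
blue_dish_floor 0.95 [111.4, 91.2, 104.3, 100.8] minrect ((110.75001525878906, 91.25), (110.30865478515625, 91.2167739868164), 45.0)
green_dish_floor 0.81 [272.9, 56.0, 124.9, 110.1] minrect ((271.0, 55.0), (110.0, 128.0), 90.0)
14.475 [0.5015 0.349  0.0945] [-0.7783  0.4531  0.1565  1.5927 -0.0765  1.1031  0.4443] 0.044636048765533405
```

View pics/k.png

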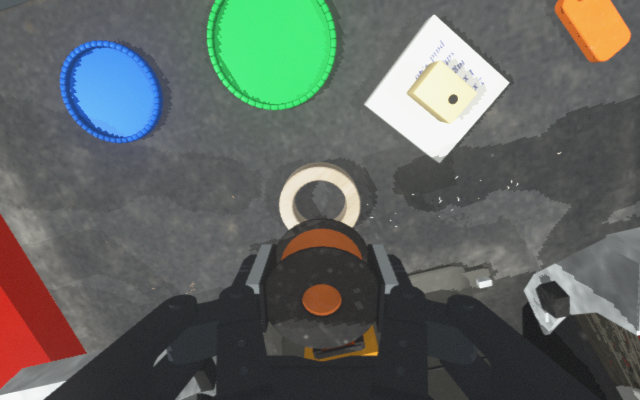

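```bash
python3 -c "
from m import *
zoom('k_side.png','k_sidez.png',250,190,180,150,4)"
```

```text
(no output)
```

View pics/k_sidez.png

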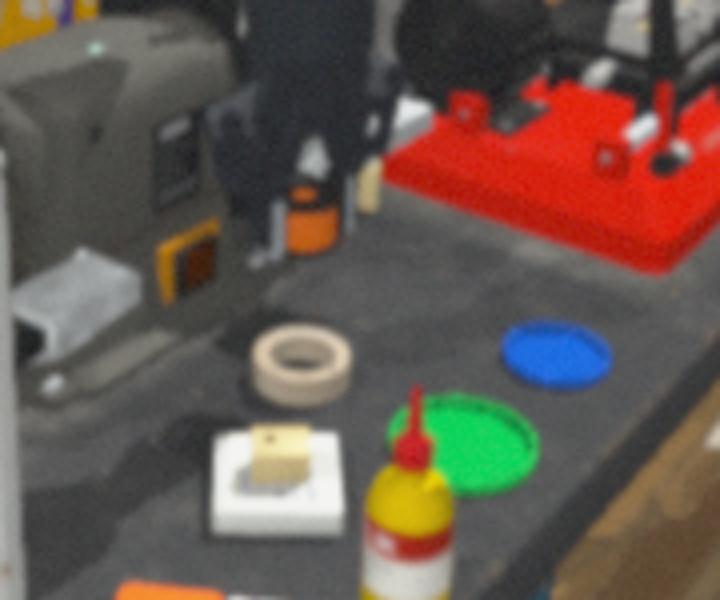

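```bash
cat >> m.py <<'E'
def dishfit(p,fn,col,r,z=.007,box=None):
    hsv=cv2.cvtColor(cv2.imread('pics/'+fn),cv2.COLOR_BGR2HSV)
    lo,hi=((100,120,50),(125,255,255)) if col=='blue' else ((45,120,50),(80,255,255))
    m=cv2.inRange(hsv,lo,hi);n,l,st,_=cv2.connectedComponentsWithStats(m)
    k=1+np.argmax(st[1:,4]);c=max(cv2.findContours((l==k).astype(np.uint8),0,1)[0],key=cv2.contourArea)[:,0].astype(float)
    h=cv2.convexHull(c.astype(np.float32))[:,0]
    h=h[(h[:,0]>2)&(h[:,0]<637)&(h[:,1]>2)&(h[:,1]<397)]
    W=np.array([onz(p,u,v,z)[:2] for u,v in h])
    s=least_squares(lambda x:np.hypot(*(W-x[:2]).T)-x[2],[*W.mean(0),r],loss='soft_l1',f_scale=.001)
    s2=least_squares(lambda x:np.hypot(*(W-x[:2]).T)-r,s.x[:2],loss='soft_l1',f_scale=.001)
    print(col,s.x,s2.x,len(h),st[k].tolist());return s.x
E
python3 - <<'E'
from m import *
p=lp()
dishfit(p,'k.png','blue',.034);g=dishfit(p,'k.png','green',.043)
zoom('k.png','kz.png',270,150,100,170,3.5)
E
```

```text
blue [0.3594 0.2621 0.0346] [0.3592 0.2621] 48 [60, 40, 103, 103, 8220]
green [0.3878 0.3758 0.0428] [0.3877 0.3758] 37 [207, 0, 130, 110, 12042]
```

View pics/kz.png

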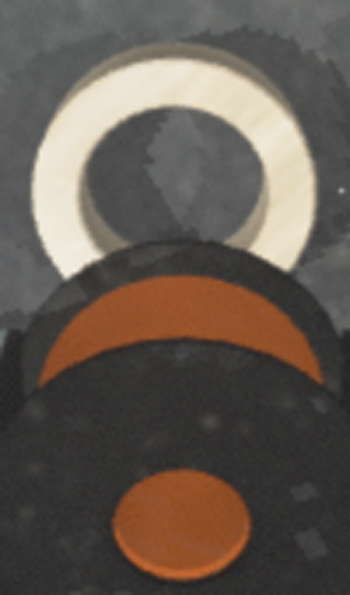

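Run:
```python
from m import *
from scipy.spatial.transform import Rotation as R
p=lp();s=observe();M=R.from_quat(s['tcp_rot']).as_matrix();o=s['ee_pos']
for nm,h,r in [('hole',.0337,0),('topapex',.034,.024),('botapex',.0023+.003,.024),('botapex_low',.002,.024)]:
  print(nm,proj(p,o+M@np.array([r,0,-h])))
b=np.array([.3593,.2621])
print(tool([*(b-o[:2]),0],M),o)
```

```text
hole [322.5367 299.5098]
topapex [322.5538 246.4931]
botapex [322.3851 218.4581]
botapex_low [322.3696 215.8822]
[  79.6854 -146.4506    0.1866] [0.5015 0.3491 0.0946]
```

```bash
python3 -c "
from m import *
zoom('k.png','kz2.png',225,220,195,110,4)"
```

```text
(no output)
```

View pics/kz2.png

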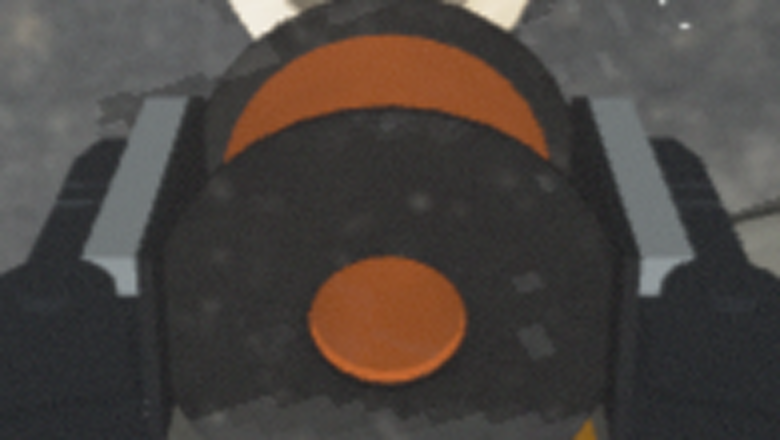

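Run:
```python
from m import *
from scipy.spatial.transform import Rotation as R
p=lp();s=observe();M=R.from_quat(s['tcp_rot']).as_matrix()
T=np.eye(4);T[:3,:3]=M;T[:3,3]=s['ee_pos'];C=np.linalg.inv(T)@p['cam_to_world']
q=dict(camera_matrix=p['camera_matrix'],cam_to_world=C)
l,r=uz([(205,97),(570,97)],225,220,4)
for w in (.0444,.0455):
  f=least_squares(lambda x:np.r_[proj(q,[x[0],x[2]-w/2,x[1]])-l,proj(q,[x[0],x[2]+w/2,x[1]])-r],[.011,0,0])
  print(w,f.x,f.fun)
# with x fixed 9.5, from row only
for x in (.0095,.011):
  f=least_squares(lambda z:proj(q,[x,0,z[0]])[1]-l[1],[0]);print(x,f.x)
# gripper outer plate
```

```text
0.0444 [ 0.0101 -0.0037 -0.0004] [ 0.     0.026 -0.    -0.026]
0.0455 [ 0.0083 -0.0002 -0.0004] [ 0.     0.026 -0.    -0.026]
0.0095 [-0.0026]
0.011 [-0.0056]
```

Run:
```python
from m import *
from scipy.spatial.transform import Rotation as R
p=lp();s=observe();M=R.from_quat(s['tcp_rot']).as_matrix();o=s['ee_pos']
for z in(0,.03): print([onz(p,u,v,z)[:2] for u,v in [(0,215),(85,355)]])
print(tool([.440-o[0],.290-o[1],0],M),o)
```

```text
[array([0.3831, 0.1179]), array([0.5233, 0.0785])]
[array([0.3893, 0.152 ]), array([0.5119, 0.1176])]
[ 23.7577 -81.9295   0.096 ] [0.5015 0.3491 0.0946]
```

```bash
python3 -m handwheel '[{"claw":40,"xyz":[10,-20,0],"rotation":[0,0,0]},{"claw":40,"xyz":[25,-50,0],"rotation":[0,0,0]},{"claw":40,"xyz":[38,-74,10],"rotation":[0,0,0]},{"claw":40,"xyz":[42,-81,35],"rotation":[0,0,0]},{"claw":40,"xyz":[42,-81,60],"rotation":[0,0,0]},{"claw":40,"xyz":[42,-81,80],"rotation":[0,0,0]},{"claw":40,"xyz":[42,-81,90],"rotation":[0,0,0]},{"claw":40,"xyz":[42,-81,93],"rotation":[0,0,0]},{"claw":40,"xyz":[42,-81,94],"rotation":[0,0,0]},{"claw":40,"xyz":[42,-81,94],"rotation":[0,0,0]}]'
```

```text
clock: 15.78
ee_pos: [0.4254, 0.3005, 0.0019]
tcp_rot: [0.259, 0.966, 0.0, 0.0]
ft_force: [0.2, 0.1, -0.3]
width: 0.0443
```

```bash
python3 -m handwheel '[{"claw":40,"xyz":[0,0,1.5],"rotation":[0,0,0]},{"claw":40,"xyz":[0,0,3],"rotation":[0,0,0]},{"claw":40,"xyz":[0,0,3],"rotation":[0,0,0]}]'
python3 -m handwheel '[{"claw":40,"xyz":[0,0,1],"rotation":[0,0,0]},{"claw":40,"xyz":[0,0,1],"rotation":[0,0,0]}]'
```

```text
clock: 16.15
ee_pos: [0.4249, 0.3001, -0.0017]
tcp_rot: [0.259, 0.966, -0.0, -0.0]
ft_force: [0.3, -0.6, 0.8]
width: 0.0443
clock: 16.4
ee_pos: [0.425, 0.3002, -0.0019]
tcp_rot: [0.259, 0.966, 0.0, -0.0]
ft_force: [-4.1, -2.0, 8.8]
width: 0.0443
```

```bash
python3 -m handwheel '[{"claw":48,"xyz":[0,0,0],"rotation":[0,0,0]},{"claw":52,"xyz":[0,0,0],"rotation":[0,0,0]},{"claw":54,"xyz":[0,0,-2],"rotation":[0,0,0]},{"claw":54,"xyz":[0,0,-7],"rotation":[0,0,0]},{"claw":54,"xyz":[0,0,-7.5],"rotation":[0,0,0]},{"claw":54,"xyz":[0,0,-7.5],"rotation":[0,0,0]}]'
python3 look.py l
```

```text
clock: 17.15
ee_pos: [0.425, 0.3002, 0.0049]
tcp_rot: [0.259, 0.966, 0.0, 0.0]
ft_force: [-0.7, 0.2, -0.6]
width: 0.054
17.2 [0.4249 0.3001 0.0048] [-0.794   0.3973  0.1406  1.911  -0.0731  0.8382  0.4318] 0.05372492102023638
```

View pics/l.png

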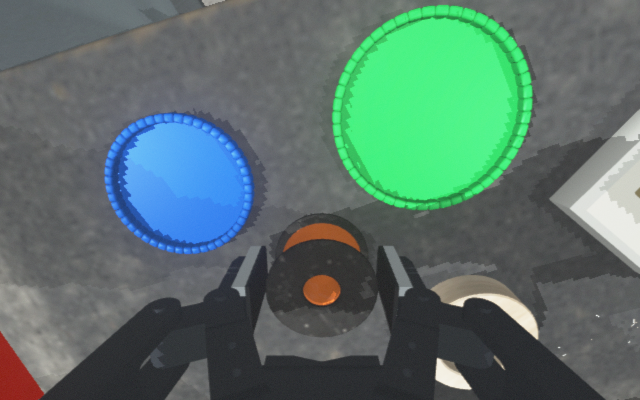

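Spool upright between the pads at (321,290); great view of both dishes. Regrip higher and lift.

```bash
python3 - <<'E'
from m import *
p=lp()
dishfit(p,'l.png','blue',.034);dishfit(p,'l.png','green',.043)
E
python3 -m handwheel '[{"claw":50,"xyz":[0,0,0],"rotation":[0,0,0]},{"claw":48,"xyz":[0,0,0],"rotation":[0,0,0]},{"claw":40,"xyz":[0,0,0],"rotation":[0,0,0]},{"claw":40,"xyz":[0,0,0],"rotation":[0,0,0]},{"claw":40,"xyz":[0,0,0],"rotation":[0,0,0]},{"claw":40,"xyz":[0,0,-2],"rotation":[0,0,0]},{"claw":40,"xyz":[0,0,-10],"rotation":[0,0,0]},{"claw":40,"xyz":[0,0,-30],"rotation":[0,0,0]},{"claw":40,"xyz":[0,0,-40],"rotation":[0,0,0]},{"claw":40,"xyz":[0,0,-40],"rotation":[0,0,0]},{"claw":40,"xyz":[0,0,-40],"rotation":[0,0,0]}]'
python3 look.py n
python3 -c "
from m import *
zoom('n.png','nz.png',225,190,195,140,4)"
```

```text
blue [0.3586 0.262  0.0342] [0.3585 0.262 ] 61 [104, 112, 151, 142, 16579]
green [0.3876 0.3755 0.0427] [0.3876 0.3754] 73 [332, 5, 201, 205, 32105]
clock: 18.58
ee_pos: [0.4246, 0.2999, 0.0443]
tcp_rot: [0.259, 0.966, -0.0, -0.0]
ft_force: [0.1, -0.1, -0.9]
width: 0.0432
18.625 [0.4245 0.2998 0.0441] [-0.8008  0.3385  0.1473  1.8855 -0.0612  0.9231  0.4223] 0.04312957477351076
```

View pics/nz.png

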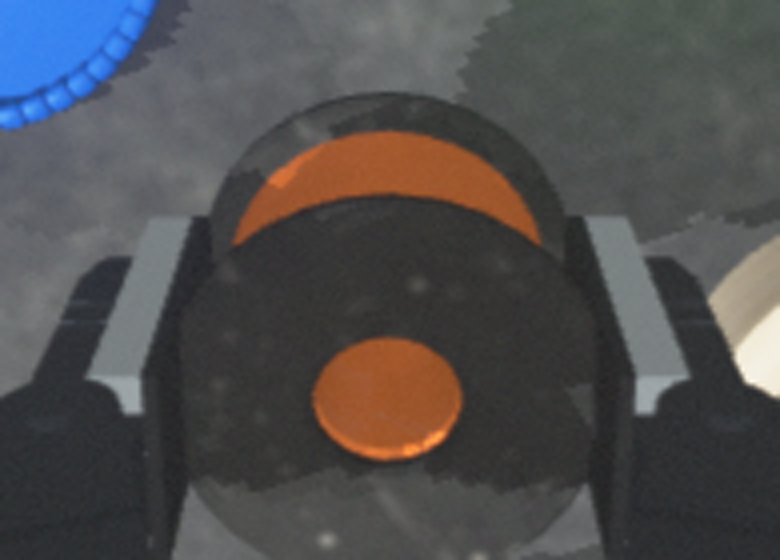

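Run:
```python
from m import *
from scipy.spatial.transform import Rotation as R
p=lp();s=observe();M=R.from_quat(s['tcp_rot']).as_matrix();o=s['ee_pos']
for nm,h,r in [('hole',.0269,0),('topapex',.0272,.024),('botapex',-.0018,.024)]:
  print(nm,proj(p,o+M@np.array([r,0,-h])))
b=np.array([.3588,.262])
print(tool([*(b-o[:2]),0],M),o)
```

```text
hole [322.9216 290.5366]
topapex [322.9617 239.4698]
botapex [322.7711 213.558 ]
[ 37.9802 -65.6384   0.091 ] [0.4245 0.2998 0.0441]
```

```bash
python3 -m handwheel '[{"claw":40,"xyz":[8,-14,-5],"rotation":[0,0,0]},{"claw":40,"xyz":[20,-35,-5],"rotation":[0,0,0]},{"claw":40,"xyz":[32,-56,-5],"rotation":[0,0,0]},{"claw":40,"xyz":[38,-65.5,-5],"rotation":[0,0,0]},{"claw":40,"xyz":[38,-65.5,10],"rotation":[0,0,0]},{"claw":40,"xyz":[38,-65.5,22],"rotation":[0,0,0]},{"claw":40,"xyz":[38,-65.5,22],"rotation":[0,0,0]}]'
python3 look.py o
```

```text
clock: 19.5
ee_pos: [0.3589, 0.2619, 0.0213]
tcp_rot: [0.259, 0.966, -0.001, -0.001]
ft_force: [-0.4, -0.1, -1.2]
width: 0.0433
19.55 [0.3592 0.2622 0.0219] [-0.8268  0.2338  0.1377  2.0891 -0.043   0.8232  0.3835] 0.04337193647154429
```

View pics/o.png

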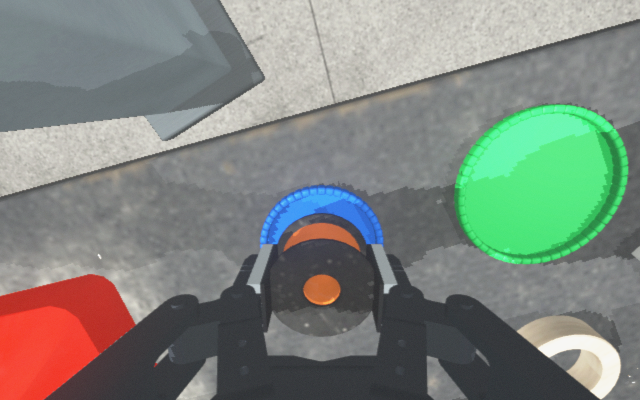

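```bash
python3 -m handwheel '[{"claw":40,"xyz":[0,0,5],"rotation":[0,0,0]},{"claw":40,"xyz":[0,0,9],"rotation":[0,0,0]},{"claw":40,"xyz":[0,0,12],"rotation":[0,0,0]},{"claw":40,"xyz":[0,0,13],"rotation":[0,0,0]},{"claw":40,"xyz":[0,0,13],"rotation":[0,0,0]}]'
```

```text
clock: 20.18
ee_pos: [0.3593, 0.2624, 0.0098]
tcp_rot: [0.259, 0.966, -0.0, -0.0]
ft_force: [0.0, -0.5, -0.0]
width: 0.0432
```

```bash
python3 -m handwheel '[{"claw":40,"xyz":[0,0,1.5],"rotation":[0,0,0]},{"claw":40,"xyz":[0,0,2.5],"rotation":[0,0,0]},{"claw":40,"xyz":[0,0,2.5],"rotation":[0,0,0]}]'
python3 -m handwheel '[{"claw":40,"xyz":[0,0,0.7],"rotation":[0,0,0]},{"claw":40,"xyz":[0,0,0.7],"rotation":[0,0,0]}]'
```

```text
clock: 20.55
ee_pos: [0.3593, 0.2624, 0.0074]
tcp_rot: [0.259, 0.966, 0.0, 0.0]
ft_force: [-0.2, -0.4, 0.7]
width: 0.0435
clock: 20.8
ee_pos: [0.3594, 0.2625, 0.0073]
tcp_rot: [0.259, 0.966, 0.0, -0.0]
ft_force: [-4.4, -3.8, 10.8]
width: 0.0435
```

```bash
python3 -m handwheel '[{"claw":46,"xyz":[0,0,0],"rotation":[0,0,0]},{"claw":50,"xyz":[0,0,0],"rotation":[0,0,0]},{"claw":56,"xyz":[0,0,0],"rotation":[0,0,0]},{"claw":58,"xyz":[0,0,-5],"rotation":[0,0,0]},{"claw":62,"xyz":[0,0,-25],"rotation":[0,0,0]},{"claw":70,"xyz":[0,0,-60],"rotation":[0,0,0]},{"claw":80,"xyz":[0,0,-100],"rotation":[0,0,0]},{"claw":85,"xyz":[-30,53,-110],"rotation":[0,0,0]},{"claw":85,"xyz":[-60,106,-110],"rotation":[0,0,0]},{"claw":85,"xyz":[-70,122,-110],"rotation":[0,0,0]},{"claw":85,"xyz":[-70,122,-110],"rotation":[0,0,0]}]'
python3 look.py q tape_center spool_center
```

```text
clock: 22.18
ee_pos: [0.4816, 0.3332, 0.1161]
tcp_rot: [0.259, 0.966, -0.0, -0.0]
ft_force: [-0.1, 0.3, 0.1]
width: 0.0851
tape_center 0.85 [350.2, 204.1, 72.7, 72.6] minrect ((349.5, 204.5), (73.0, 73.0), 90.0)
spool_center 0.68 [154.0, 106.4, 89.0, 72.2] minrect ((151.5, 107.0), (72.0, 87.0), 90.0)
spool_center 0.43 [601.0, 39.2, 73.1, 75.2] minrect ((593.8853759765625, 33.368324279785156), (90.67357635498047, 47.60857009887695), 57.094757080078125)
22.325 [0.48   0.3326 0.1165] [-0.7958  0.3776  0.1719  1.6484 -0.0702  1.1225  0.4419] 0.08523417404083752
```

View pics/q.png

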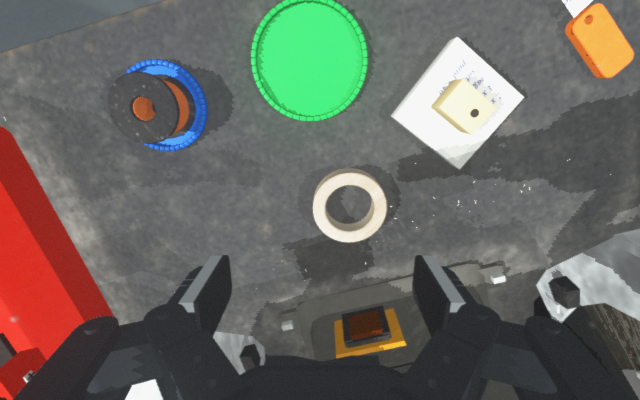

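```bash
python3 -c "
from m import *
zoom('q.png','qz.png',305,160,90,90,6)
zoom('q.png','qz2.png',100,50,115,110,5)"
```

```text
(no output)
```

View pics/qz.png

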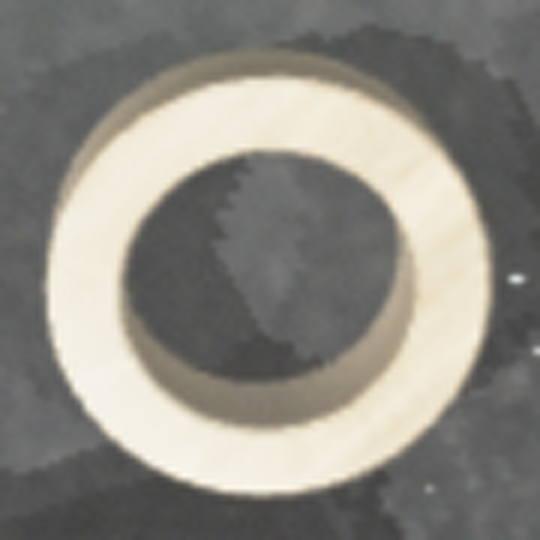

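View pics/qz2.png

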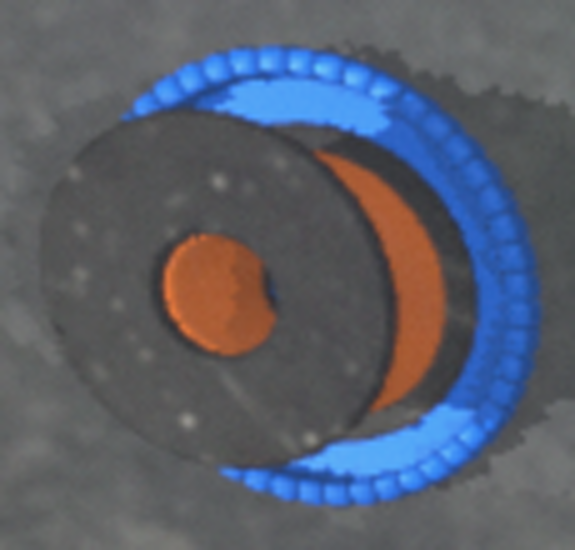

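Run:
```python
from m import *
p=lp()
c=fitc(p,uz([(47,280),(490,280),(265,76),(265,495),(110,140),(425,135),(110,430),(430,430)],305,160,6),.03,.018)
print('spool top',fitc(p,uz([(40,260),(390,290),(200,108),(110,140),(330,180),(80,370),(180,450),(300,462)],100,50,5),.024,.034))
dishfit(p,'q.png','green',.043)
from scipy.spatial.transform import Rotation as R
s=observe();M=R.from_quat(s['tcp_rot']).as_matrix();o=s['ee_pos'];print(o)
print(tool([*(c-o[:2]),0],M))
```

```text
circ [0.4996 0.3477] [-0.1, -0.3, -0.0, -0.0, 0.2, -0.4, -0.6, 0.3]
circ [0.3595 0.2619] [0.1, -0.5, 0.0, -1.1, -1.0, -0.7, -1.1, -0.2]
spool top [0.3595 0.2619]
green [0.3877 0.3757 0.0429] [0.3877 0.3757] 43 [251, 0, 117, 122, 11493]
[0.48   0.3326 0.1165]
[-9.4463 22.8761 -0.0224]
```

```bash
python3 -m handwheel '[{"claw":80,"xyz":[-9.5,23,20],"rotation":[0,0,0]},{"claw":76,"xyz":[-9.5,23,50],"rotation":[0,0,0]},{"claw":76,"xyz":[-9.5,23,80],"rotation":[0,0,0]},{"claw":76,"xyz":[-9.5,23,90],"rotation":[0,0,0]},{"claw":76,"xyz":[-9.5,23,90],"rotation":[0,0,0]},{"claw":76,"xyz":[-9.5,23,90],"rotation":[0,0,0]}]'
python3 look.py r
```

```text
clock: 23.08
ee_pos: [0.5013, 0.3487, 0.0282]
tcp_rot: [0.259, 0.966, 0.001, 0.001]
ft_force: [0.7, 0.2, 0.6]
width: 0.0762
23.125 [0.5014 0.3488 0.0282] [-0.7804  0.5253  0.1598  1.6507 -0.097   0.9709  0.4599] 0.07586124769460904
```

View pics/r.png

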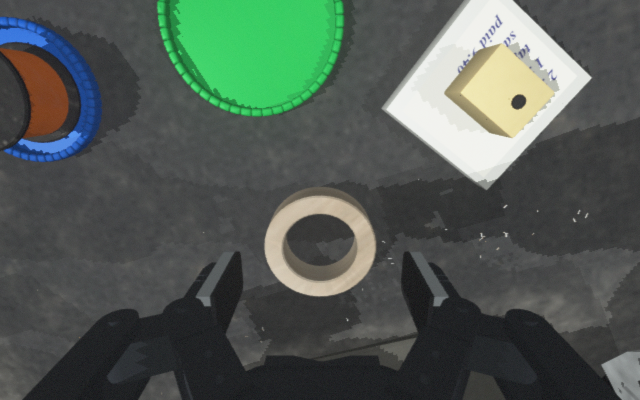

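```bash
python3 -m handwheel '[{"claw":74,"xyz":[1,-2,12],"rotation":[0,0,0]},{"claw":72,"xyz":[1,-2,20],"rotation":[0,0,0]},{"claw":70,"xyz":[1,-2,25],"rotation":[0,0,0]},{"claw":68,"xyz":[1,-2,26],"rotation":[0,0,0]},{"claw":66,"xyz":[1,-2,26],"rotation":[0,0,0]},{"claw":64,"xyz":[1,-2,26],"rotation":[0,0,0]}]'
python3 look.py t
```

```text
clock: 23.88
ee_pos: [0.499, 0.3472, 0.0008]
tcp_rot: [0.259, 0.966, 0.0, 0.0]
ft_force: [-0.4, 0.3, 0.2]
width: 0.0639
23.925 [0.499  0.3472 0.0009] [-0.7773  0.5567  0.1549  1.673  -0.1027  0.9194  0.464 ] 0.06406644346401291
```

View pics/t.png

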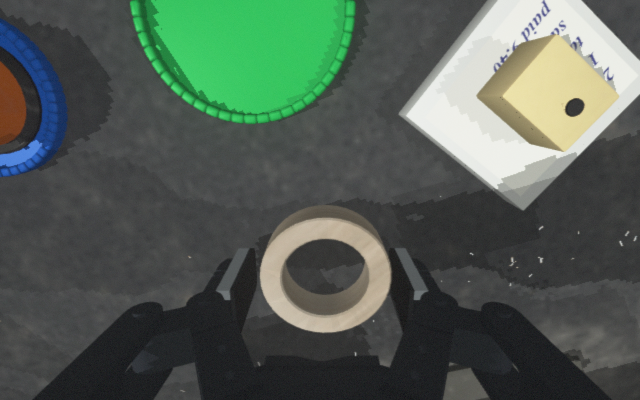

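```bash
python3 -m handwheel '[{"claw":62,"xyz":[0,0,-1.5],"rotation":[0,0,0]},{"claw":60,"xyz":[0,0,-1.5],"rotation":[0,0,0]},{"claw":50,"xyz":[0,0,-1.5],"rotation":[0,0,0]},{"claw":50,"xyz":[0,0,-1.5],"rotation":[0,0,0]},{"claw":50,"xyz":[0,0,-1.5],"rotation":[0,0,0]},{"claw":50,"xyz":[0,0,-1.5],"rotation":[0,0,0]}]'
python3 -c "
from h import *
s=observe();print(s['ee_pos'],s['ft_force'],s['width'])"
```

```text
clock: 24.68
ee_pos: [0.4992, 0.3474, 0.0032]
tcp_rot: [0.259, 0.966, 0.001, 0.0]
ft_force: [-1.5, -1.2, 7.5]
width: 0.0573
[0.49919515 0.3473991  0.00318834] [-1.4989422  -1.1903705   7.48132307] 0.05726309067712394
```

```bash
python3 -m handwheel '[{"claw":50,"xyz":[0,0,-2],"rotation":[0,0,0]},{"claw":50,"xyz":[0,0,-10],"rotation":[0,0,0]},{"claw":50,"xyz":[0,0,-28],"rotation":[0,0,0]},{"claw":50,"xyz":[0,0,-45],"rotation":[0,0,0]},{"claw":50,"xyz":[0,0,-50],"rotation":[0,0,0]},{"claw":50,"xyz":[0,0,-50],"rotation":[0,0,0]}]'
python3 look.py u
python3 - <<'E'
from m import *
p=lp()
from scipy.spatial.transform import Rotation as R
s=observe();M=R.from_quat(s['tcp_rot']).as_matrix();o=s['ee_pos'];print(s['width'])
b=np.array([.3877,.3757]);print(tool([*(b-o[:2]),0],M))
for h,r in [(.015,.03),(.015,-.018),(.015,.018)]: print(proj(p,o+M@np.array([r,0,-h])))
zoom('u.png','uz.png',225,190,195,140,4)
E
```

```text
clock: 25.42
ee_pos: [0.4991, 0.3472, 0.0528]
tcp_rot: [0.259, 0.966, 0.0, 0.0]
ft_force: [-0.7, 0.9, -0.5]
width: 0.0574
25.475 [0.4987 0.347  0.0521] [-0.7846  0.492   0.1641  1.641  -0.091   1.0161  0.4554] 0.056914717341288196
0.056914717341288196
[110.4599 -30.6212   0.0082]
[322.2398 213.7707]
[322.2483 307.3109]
[322.2421 238.9908]
```

View pics/uz.png

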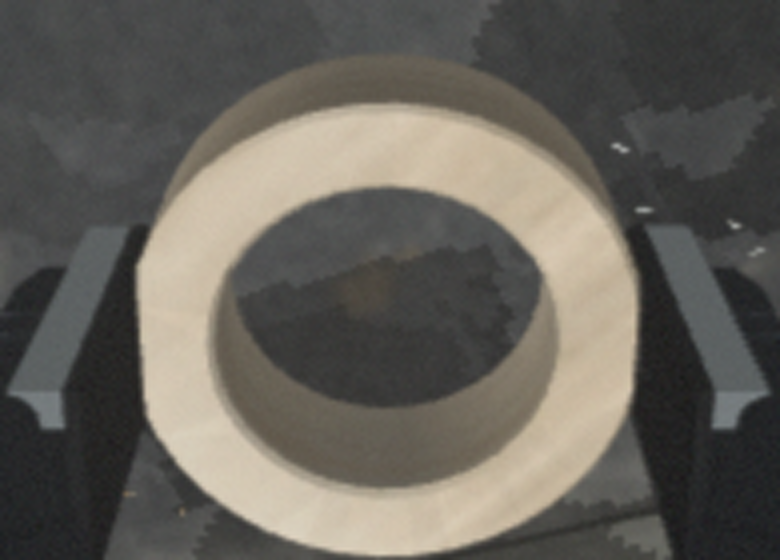

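```bash
python3 -m handwheel '[{"claw":50,"xyz":[18,-5,0],"rotation":[0,0,0]},{"claw":50,"xyz":[48,-13,0],"rotation":[0,0,0]},{"claw":50,"xyz":[78,-22,0],"rotation":[0,0,0]},{"claw":50,"xyz":[102,-28,0],"rotation":[0,0,0]},{"claw":50,"xyz":[110,-30.5,5],"rotation":[0,0,0]},{"claw":50,"xyz":[110,-30.5,20],"rotation":[0,0,0]},{"claw":50,"xyz":[110,-30.5,27],"rotation":[0,0,0]},{"claw":50,"xyz":[110,-30.5,27],"rotation":[0,0,0]},{"claw":50,"xyz":[110,-30.5,27],"rotation":[0,0,0]}]'
python3 look.py v
```

```text
clock: 26.6
ee_pos: [0.3889, 0.3753, 0.025]
tcp_rot: [0.259, 0.966, -0.0, 0.0]
ft_force: [-1.2, 0.2, -0.8]
width: 0.0569
26.65 [0.3889 0.3755 0.0252] [-0.9339  0.4022  0.13    1.8447 -0.0648  0.8985  0.2724] 0.056886012076636884
```

View pics/v.png

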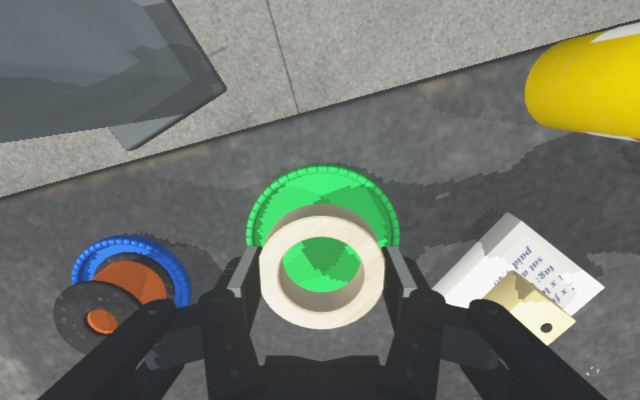

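```bash
python3 -m handwheel '[{"claw":50,"xyz":[1,-0.5,7],"rotation":[0,0,0]},{"claw":50,"xyz":[1,-0.5,13],"rotation":[0,0,0]},{"claw":50,"xyz":[1,-0.5,17],"rotation":[0,0,0]},{"claw":50,"xyz":[1,-0.5,18],"rotation":[0,0,0]},{"claw":50,"xyz":[1,-0.5,18],"rotation":[0,0,0]}]'
python3 -m handwheel '[{"claw":50,"xyz":[0,0,1],"rotation":[0,0,0]},{"claw":50,"xyz":[0,0,1.5],"rotation":[0,0,0]},{"claw":50,"xyz":[0,0,1.5],"rotation":[0,0,0]}]'
```

```text
clock: 27.28
ee_pos: [0.3872, 0.3757, 0.007]
tcp_rot: [0.259, 0.966, -0.0, -0.0]
ft_force: [0.1, 0.2, -0.5]
width: 0.0568
clock: 27.65
ee_pos: [0.3871, 0.3757, 0.0056]
tcp_rot: [0.259, 0.966, -0.0, -0.0]
ft_force: [0.1, -0.2, -1.0]
width: 0.0571
```

```bash
python3 -m handwheel '[{"claw":50,"xyz":[0,0,0.5],"rotation":[0,0,0]},{"claw":50,"xyz":[0,0,0.5],"rotation":[0,0,0]}]'
python3 -m handwheel '[{"claw":50,"xyz":[0,0,0.5],"rotation":[0,0,0]},{"claw":50,"xyz":[0,0,0.5],"rotation":[0,0,0]}]'
python3 -m handwheel '[{"claw":50,"xyz":[0,0,0.5],"rotation":[0,0,0]},{"claw":50,"xyz":[0,0,0.5],"rotation":[0,0,0]}]'
```

```text
clock: 27.9
ee_pos: [0.3872, 0.3757, 0.0052]
tcp_rot: [0.259, 0.966, 0.0, -0.0]
ft_force: [-0.3, -0.1, 1.7]
width: 0.0574
clock: 28.15
ee_pos: [0.3872, 0.3758, 0.0052]
tcp_rot: [0.259, 0.966, 0.0, -0.0]
ft_force: [-2.3, -1.7, 7.3]
width: 0.0572
clock: 28.4
ee_pos: [0.3872, 0.3758, 0.0051]
tcp_rot: [0.259, 0.966, 0.0, -0.0]
ft_force: [-3.7, -3.7, 12.6]
width: 0.0572
```

Seated. Release with small opening steps and lift.

```bash
python3 -m handwheel '[{"claw":59,"xyz":[0,0,-0.5],"rotation":[0,0,0]},{"claw":62,"xyz":[0,0,-0.5],"rotation":[0,0,0]},{"claw":66,"xyz":[0,0,-0.5],"rotation":[0,0,0]},{"claw":68,"xyz":[0,0,-5],"rotation":[0,0,0]},{"claw":68,"xyz":[0,0,-25],"rotation":[0,0,0]},{"claw":70,"xyz":[0,0,-60],"rotation":[0,0,0]},{"claw":75,"xyz":[0,0,-110],"rotation":[0,0,0]},{"claw":80,"xyz":[-20,10,-150],"rotation":[0,0,0]},{"claw":80,"xyz":[-40,20,-180],"rotation":[0,0,0]},{"claw":80,"xyz":[-50,20,-190],"rotation":[0,0,0]},{"claw":80,"xyz":[-50,20,-190],"rotation":[0,0,0]}]'
python3 look.py w brass_center spool_center tape_center
python3 -c "
from h import *
shot('side','w_side.png');shot('scene','w_scene.png')"
```

```text
clock: 29.78
ee_pos: [0.4408, 0.3672, 0.1938]
tcp_rot: [0.26, 0.966, -0.0, 0.0]
ft_force: [-0.1, 0.4, -0.6]
width: 0.0798
brass_center 0.94 [414.4, 157.2, 35.2, 36.7] minrect ((412.8524169921875, 157.87704467773438), (37.00265884399414, 25.863452911376953), 39.80556869506836)
spool_center 0.82 [191.2, 157.1, 60.3, 52.1] minrect ((190.08535766601562, 157.23171997070312), (51.69351577758789, 55.441688537597656), 51.34019470214844)
spool_center 0.19 [414.3, 158.6, 36.6, 39.9] minrect ((412.54876708984375, 158.43902587890625), (37.325531005859375, 26.237194061279297), 38.65980911254883)
tape_center 0.58 [300.0, 126.8, 55.0, 58.1] minrect ((301.0, 125.0), (60.0, 60.0), 90.0)
29.975 [0.439  0.3679 0.1925] [-0.8912  0.2938  0.1718  1.5825 -0.0521  1.2727  0.337 ] 0.08013794268535514
```

View pics/w.png

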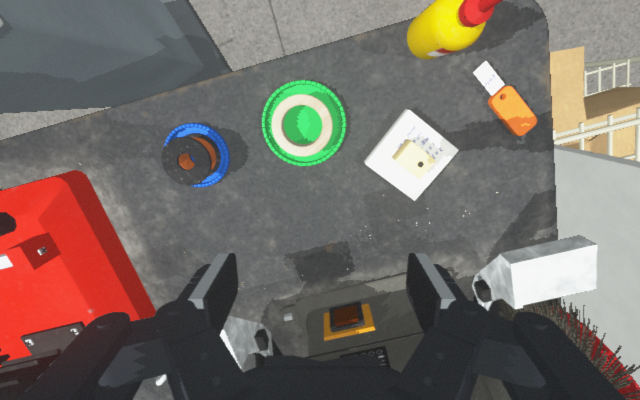

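```bash
python3 -c "
from m import *
zoom('w_side.png','w_sidez.png',250,210,190,150,4)
zoom('w.png','wz.png',225,90,150,110,5)"
```

```text
(no output)
```

View pics/w_sidez.png

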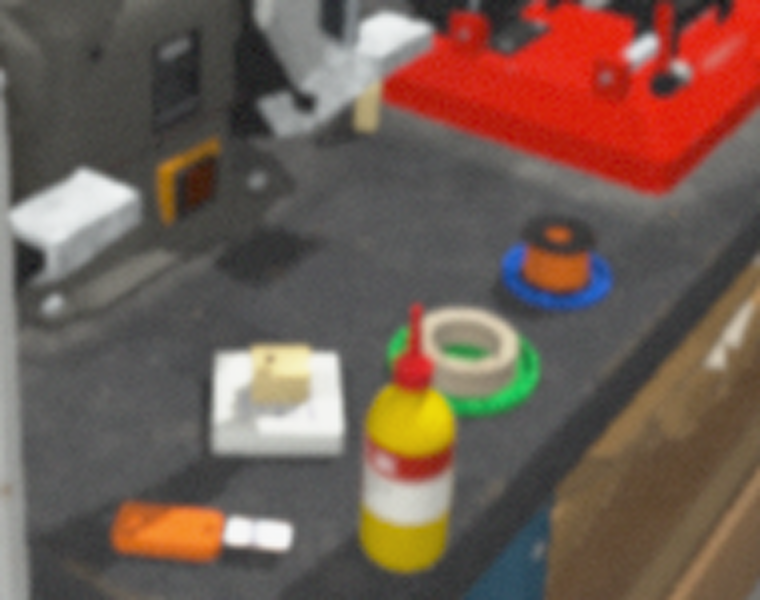

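```bash
python3 -c "
from m import *
s=observe();print(s['clock'],abs(s['qd']).max(),s['ft_force'])
print(manip.sign_off())"
```

```text
30.075 0.008265223225515145 [-0.1264 -0.0253 -0.2722]
the job is handed in; nothing more can be done
None
```

The stack is apart and all three pieces are in place. The job was handed in at about 30 s, with the open gripper held clear above the bench. I moved them in the order asked: brass block, spool, tape roll.

- **Brass block:** flat on the note pad, measured about 1.5 mm from the pad's centre and within about 0.5° of its edges. The arm's own reading at release put it within 0.5 mm of centre.
- **Spool:** upright in the blue dish, within about 1 mm of centre.
- **Tape roll:** flat in the green dish. The last pictures show it concentric with the rim, and the arm read 0.5 mm from centre at release. I did not measure it again after letting go.

**Extra step:** my first grip on the spool was too low, and the fingertips would have hit the dish rim. I set the spool upright on bare bench next to the dishes, gripped it about 7 mm higher and then placed it.

Each piece was lowered until the wrist force showed contact, with readings under 13 N, and then released. In the last side and wrist pictures the oil bottle and key tag stand where they were. I did not go near the padlock or check it separately at the end. Of the pictures, only the calibration scatter of 1 to 2 mm disagreed.

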